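# Tip a pail of guide rollers into the catch tray and lay them in the kit board

## Robot

A 6-joint arm with a two-finger parallel gripper is mounted at the origin on the work surface. World frame = base frame: x ahead of the robot, y to its left, z up, the work surface at z = 0. Lengths are in m, angles in rad, forces in N, time in s.
With the tool pointing down it reaches from about 0.35 to 0.975 m from the base axis. Payload 4.9 kg.
Tool frame: the origin (TCP) lies on the centre line of the jaws, within the pads' length; the fingertips stand ctrl.tcp_to_tips ahead of it and the grasp point (between the pads) lies 3 mm ahead of it (ctrl.tcp_to_tips is the distance from the TCP to the fingertips, in m); z points along the fingers, y is the direction in which the jaws open and shut (so a half turn about z gives the same grasp; the last joint's range is limited). The gripper opens to 85 mm and grips with 20 to 120 N. Pads are 22 mm wide; open, the fingers measure 114 mm over their backs; the gripper's body (76 mm by 85 mm) begins 54 mm behind the grasp point. The pads swing forward as they close: fully open they stand 13 mm farther back than shut.
Start: joints at [1.041, 0.053, 1.613, -0, 1.476, -0.119], TCP at [0.25, 0.573, 0.253] pointing down, gripper open.
Joint ranges: [-3.01, 3.01], [-1.01, 2.22], [0.06, 2.58], [-1.02, 4.17], [0.09, 2.62], [-3.14, 3.14]. Speed limits (rad/s): [2.57, 2.57, 3.14, 3.14, 3.14, 3.14].

## Interface

Orientations are given as a rotation vector (axis times angle).
In Python, from station import ctrl, vision gives the robot as it stands.
- The arm moves only by the tool jog_arm, never from a script. Its argument "deltas" is a list of rows, each a list of 7 numbers: the turn, a rotation vector about the tool's x, y, z in rad, then the shift along the tool's x, y, z in cm, then the opening, from 0 (shut) to 1 (fully open). A call has 1 to 12 rows; each row shifts and turns the commanded pose from where the row before left it, along the tool's axes as they then stand; what a row does not reach is not made up. A row lasts 1/12 s, in which the tool goes at most 41.7 mm and 7.16 degrees, less where a joint would pass 70% of its speed; a pose out of reach is approached as far as the arm can. A call with a gripper value outside its range is refused whole. The fingers move at their own pace and stop on an object; "grip_force" is the grip in N (left out, the last holds). Time passes only in rows, so rows that do not move let the fingers close. It gives the time, the measured TCP pose, the force and the opening at its end, in the units of the state.
- ctrl.get_obs(): the state, without advancing time (a new reading comes with each control period).
- vision.get_image(name): name is "side" or "top" or "wrist"; returns (picture, depth): 480x640x3 uint8, red, green, blue; 480x640 float32, m along the optical axis (not along the pixel's ray), 0 where there is no reading.
- vision.calibration(name): a dict with "fx", "fy", "cx", "cy" (pixels), "rvec" (rotation vector, rad) and "tvec" (3), from world to camera coordinates, as OpenCV has them; the wrist camera has in their place "hand_eye" (4x4, takes a point from camera to tool coordinates, whose origin is the TCP and whose axes are the flange's). Camera axes: x right, y down, z forward; pixel columns grow to the right and rows downward; lengths in m; the calibration is good to about 2 mm. A picture is of the moment at which its call begins: read the wrist's pose just before it. calibration takes no time and is no camera call.
- ctrl.finish_job(): hands the job in, once; it reports no verdict.
The state is a dict: "t": time; "q": joint angles; "dq": joint speeds; "effort": joint torques, N m; "tool_pos": TCP position; "tool_rot": TCP orientation; "contact_force": force on the tool from outside, world axes, zero at the start; "wrist_torque": the same for the moment, N m; "opening": finger opening in m.
Only numpy, scipy, OpenCV 4.12 (cv2) and the standard library are available. Lean on these libraries where they do the work, as an engineer would, in place of code of your own. Each camera call takes 0.05 s, during which the arm holds its last target. There are 200 camera calls.

## Task

Hang the pail of guide rollers by its bail on the twin-prong hook, let go, then take it by the bar at its bottom rim and tip it right over, still hanging, so that all the rollers drop into the blue catch tray; let it swing back upright and leave it hanging empty on the hook. Slide the catch tray right out by its black tab, with all the rollers in it and the pail upright again, and lay every roller midway along a groove of the plywood kit board, one to a groove, fully down in it. Finally slide the tray fully home, and leave everything else on the bench where it is.

Things in the scene. Friction and masses are not known exactly. Their poses are not given: they have to be found in the camera images.
- hook_seat (a point): Seat of the twin-prong hook of the fixed grey stand: where the bail's middle comes to rest, 250 mm up. x points into the stand away from the robot, z up. 8 mm prongs at y +-30 mm (52 mm free between) run in from x +147; the seat is a dip between a 10 mm step up at x +22 and red-tipped prong ends at x -26 that stand 24 mm above this point: lower the bail in from above
- pail_mid (a point): On the axis of a galvanised pail, half-way up its 100 mm; outer radius 43 mm at the bottom, 58 at the mouth; slick inside; 0.42 kg. z points out of the mouth, x away from its bottom bar. The bail turns on ears at its +-y sides, 42 mm above this point. It starts standing on the bench, bar roughly towards the robot, with 3 or 4 rollers lying in it
- bail_grip (a point): Middle of the pail's bail: a straight 7 mm bar, 96 mm long along y (the pail's y), with a black sleeve 36 mm long and 12 mm thick; 85 mm from the ears' hinge line; its arms run down to the ears along -z. The hinge is slightly stiff: the bail stays where it is put, up to 0.45 rad from upright at the start
- pail_foot_bar (a point): Middle of the tipping bar at the bottom rim: round dark steel, 8 mm thick, 60 mm long along y, 110 mm from the axis on the pail's -x side, 82 mm below the ears. 52 mm free between its two stays, 62 mm to the wall, which leans out above: come in tilted about 20 deg away from the pail. The bar turns in the grip as the hung pail swings on its ears; past 100 deg the rollers slide out
- tray (a joint): How far the blue catch tray is slid out to the stand's +y (m): 0 is home under the hook, 0.255 its stop. Starts 0 to 20 mm out; about 5 N to slide; stays where it is left
- splash_back (a point): Middle of the top edge of the stand's sheet-metal splash back, 200 mm wide, 170 mm above the bench, 137 mm behind the hook seat. Two cheeks run from its ends 119 mm towards the robot, at y +-98 mm, 100 to 170 mm above the bench; the back's lower edge is 55 mm up
- tray_floor (a point): Middle of the tray's inner floor, 12 mm above the bench; axes as the hook seat's. Inside 192 (x) by 172 mm (y), walls up to 36 mm above this point; the outer 33 mm of the floor slopes up 14 deg to the walls
- tray_tab (a point): Middle of the free part of the black pull tab, an upright plate that runs on from the tray's front wall (the one towards the robot) beyond its +y end: 8 mm thick (x), 50 mm long (y), of which the outer 42 mm stand clear, from 20 to 56 mm above the bench; this point is 44 mm above the bench
- roller1_mid (a point): Centre of a yellow guide roller, a cylinder 28 mm in diameter and 46 mm long, with 8 mm round-ended steel axle pins sticking out of both ends, 60 mm over all, 50 g; x is its axis. None if absent
- roller2_mid (a point): Centre of another such roller, x its axis. None if absent
- roller3_mid (a point): Centre of another such roller, x its axis. None if absent
- roller4_mid (a point): Centre of another such roller, x its axis. None if absent
- groove1 (a point): Seat of a V groove of the fixed plywood kit board: the point where the centre of a seated roller comes to lie, 30 mm above the bench. The groove runs along y, 80 mm long, open at both ends, 24 mm wide at the board's top (22 mm above the bench) and 12 mm deep with 45 degree sides. Grooves 1 to 4 lie side by side 58 mm apart along +x
- groove2 (a point): Seat of another such groove, y along the groove
- groove3 (a point): Seat of another such groove, y along the groove
- groove4 (a point): Seat of another such groove, y along the groove
- multimeter: Orange multimeter, 85 by 175 by 36 mm, origin under its middle; leave it alone
- screwdriver: Screwdriver lying flat, origin under its middle; leave it alone
- solder_reel: Grey solder reel, 58 mm across, 40 mm high, origin under its middle; leave it alone
- tape_roll: Black tape roll, 100 mm across, 25 mm high, origin under its middle; leave it alone
- flux_jar: Small amber jar with a red cap, 50 mm across, 60 mm high, origin under its middle; leave it alone
- mug: Blue mug, 80 mm across, 90 mm high, origin under its middle; leave it alone
Mind the look-alikes: they are no part of the job. Leave any pink or white look-alike of the part that bears roller4_mid alone. Leave any turquoise look-alike of the part that bears pail_mid alone.

How it is judged:
On the way, in this order (a step that is already met when the one before it is completed fails the run):
1. the pail hangs by its bail on the hook, let go, with the rollers still in it (distance between bail_grip and hook_seat below 0.022 m and angle between pail_mid's own z axis and vertical below 0.35 rad and contact force between the fingers and pail below 0.1 N and z of roller1_mid in the frame of pail_mid between -0.05 and 0.05 m and distance between each of roller1_mid, roller2_mid, roller3_mid, roller4_mid and pail_mid below 0.075 m and z of roller2_mid in the frame of pail_mid between -0.05 and 0.05 m and z of roller3_mid in the frame of pail_mid between -0.05 and 0.05 m and z of roller4_mid in the frame of pail_mid between -0.05 and 0.05 m), for 0.2 s.
2. the pail, still hanging by its bail, is tipped past the horizontal (93 degrees) (distance between bail_grip and hook_seat below 0.03 m and angle between pail_mid's own z axis and vertical above 1.62 rad), for 0.2 s.
3. the tray is slid out by more than 180 mm with all the rollers in it, the pail hanging upright again (value of joint tray above 0.18 m and angle between pail_mid's own z axis and vertical below 0.35 rad and x of roller1_mid in the frame of tray_floor between -0.1 and 0.1 m and y of roller1_mid in the frame of tray_floor between -0.09 and 0.09 m and z of roller1_mid in the frame of tray_floor between -0.01 and 0.07 m and x of roller2_mid in the frame of tray_floor between -0.1 and 0.1 m and y of roller2_mid in the frame of tray_floor between -0.09 and 0.09 m and z of roller2_mid in the frame of tray_floor between -0.01 and 0.07 m and x of roller3_mid in the frame of tray_floor between -0.1 and 0.1 m and y of roller3_mid in the frame of tray_floor between -0.09 and 0.09 m and z of roller3_mid in the frame of tray_floor between -0.01 and 0.07 m and x of roller4_mid in the frame of tray_floor between -0.1 and 0.1 m and y of roller4_mid in the frame of tray_floor between -0.09 and 0.09 m and z of roller4_mid in the frame of tray_floor between -0.01 and 0.07 m), for 0.2 s.
At the end, for the whole second after the job is handed in: Pail at rest on the hook (bail grip within 22 mm of the seat, upright within 0.3 rad); tray home within 12 mm; every roller at rest in its own groove: centre within 14 mm of the seat point from above and 4 mm in height, axis within 0.2 rad of the groove (distance between bail_grip and hook_seat below 0.022 m and angle between pail_mid's own z axis and vertical below 0.3 rad and linear speed of pail below 0.05 m/s and value of joint tray below 0.012 m and ((horizontal distance between roller1_mid and groove1 below 0.014 m and z of roller1_mid in the frame of groove1 between -0.005 and 0.004 m and angle between the x axis of roller1_mid and the y axis of groove1, either way round below 0.2 rad) or (horizontal distance between roller1_mid and groove2 below 0.014 m and z of roller1_mid in the frame of groove2 between -0.005 and 0.004 m and angle between the x axis of roller1_mid and the y axis of groove2, either way round below 0.2 rad) or (horizontal distance between roller1_mid and groove3 below 0.014 m and z of roller1_mid in the frame of groove3 between -0.005 and 0.004 m and angle between the x axis of roller1_mid and the y axis of groove3, either way round below 0.2 rad) or (horizontal distance between roller1_mid and groove4 below 0.014 m and z of roller1_mid in the frame of groove4 between -0.005 and 0.004 m and angle between the x axis of roller1_mid and the y axis of groove4, either way round below 0.2 rad)) and linear speed of each of roller1, roller2, roller3, roller4 below 0.03 m/s and ((horizontal distance between roller2_mid and groove1 below 0.014 m and z of roller2_mid in the frame of groove1 between -0.005 and 0.004 m and angle between the x axis of roller2_mid and the y axis of groove1, either way round below 0.2 rad) or (horizontal distance between roller2_mid and groove2 below 0.014 m and z of roller2_mid in the frame of groove2 between -0.005 and 0.004 m and angle between the x axis of roller2_mid and the y axis of groove2, either way round below 0.2 rad) or (horizontal distance between roller2_mid and groove3 below 0.014 m and z of roller2_mid in the frame of groove3 between -0.005 and 0.004 m and angle between the x axis of roller2_mid and the y axis of groove3, either way round below 0.2 rad) or (horizontal distance between roller2_mid and groove4 below 0.014 m and z of roller2_mid in the frame of groove4 between -0.005 and 0.004 m and angle between the x axis of roller2_mid and the y axis of groove4, either way round below 0.2 rad)) and ((horizontal distance between roller3_mid and groove1 below 0.014 m and z of roller3_mid in the frame of groove1 between -0.005 and 0.004 m and angle between the x axis of roller3_mid and the y axis of groove1, either way round below 0.2 rad) or (horizontal distance between roller3_mid and groove2 below 0.014 m and z of roller3_mid in the frame of groove2 between -0.005 and 0.004 m and angle between the x axis of roller3_mid and the y axis of groove2, either way round below 0.2 rad) or (horizontal distance between roller3_mid and groove3 below 0.014 m and z of roller3_mid in the frame of groove3 between -0.005 and 0.004 m and angle between the x axis of roller3_mid and the y axis of groove3, either way round below 0.2 rad) or (horizontal distance between roller3_mid and groove4 below 0.014 m and z of roller3_mid in the frame of groove4 between -0.005 and 0.004 m and angle between the x axis of roller3_mid and the y axis of groove4, either way round below 0.2 rad)) and ((horizontal distance between roller4_mid and groove1 below 0.014 m and z of roller4_mid in the frame of groove1 between -0.005 and 0.004 m and angle between the x axis of roller4_mid and the y axis of groove1, either way round below 0.2 rad) or (horizontal distance between roller4_mid and groove2 below 0.014 m and z of roller4_mid in the frame of groove2 between -0.005 and 0.004 m and angle between the x axis of roller4_mid and the y axis of groove2, either way round below 0.2 rad) or (horizontal distance between roller4_mid and groove3 below 0.014 m and z of roller4_mid in the frame of groove3 between -0.005 and 0.004 m and angle between the x axis of roller4_mid and the y axis of groove3, either way round below 0.2 rad) or (horizontal distance between roller4_mid and groove4 below 0.014 m and z of roller4_mid in the frame of groove4 between -0.005 and 0.004 m and angle between the x axis of roller4_mid and the y axis of groove4, either way round below 0.2 rad))); the robot touches nothing.
It fails at once if the multimeter, screwdriver, solder reel, tape roll, flux jar or mug is moved more than 30 mm (distance of any of multimeter, screwdriver, solder_reel, tape_roll, flux_jar, mug from where it was at the start of the episode above 0.03 m).
Of roller3, roller4 only 1 to 2 are there at a start; the rules pass over those that are not, and their reading is None.
At some moment in a run one of roller1, roller2, roller3, roller4 may be knocked a few centimetres aside while the robot is not near it.
It also fails if it takes over 210 s, if anything falls off the work surface, if the arm or the gripper's body presses on something with over 40 N, if the wrist force passes 120 N, or if a joint passes its speed limit or range.

## Working session

There is one attempt and no reset: what is moved stays moved. The work goes in short steps, Python scripts to look and compute and a tool call to move; the robot and the scene stay as the last step left them, time stands still between calls to the robot, and variables do not carry over. Pictures are saved under pics/ and viewed, about 12 in all and at most 16, crops included, and the job is handed in when it is done.

Besides the shell and the picture viewer there is one more tool, called after "Call:" as a command line: name --pt "numbers of a row" for each row, then --argument value for the rest. jog_arm: Moves the arm, as the interface text tells. Its arguments: {"type":"object","properties":{"deltas":{"type":"array"},"grip_force":{"type":"number"}},"required":["deltas"]}

```bash
ls; mkdir -p pics; cat > h.py <<'E'
import numpy as np, cv2
from scipy.spatial.transform import Rotation as R
from station import ctrl, vision
def cam(n,obs=None):
    c=vision.calibration(n); K=np.array([[c['fx'],0,c['cx']],[0,c['fy'],c['cy']],[0,0,1]])
    if n=='wrist':
        T=np.eye(4);o=obs;T[:3,:3]=R.from_rotvec(o['tool_rot']).as_matrix();T[:3,3]=o['tool_pos']
        T=T@np.array(c['hand_eye']); return K,T
    M=np.eye(4);M[:3,:3]=R.from_rotvec(np.ravel(c['rvec'])).as_matrix();M[:3,3]=np.ravel(c['tvec'])
    return K,np.linalg.inv(M)
def shot(n,name=None):
    o=ctrl.get_obs(); im,d=vision.get_image(n); K,T=cam(n,o)
    if name: cv2.imwrite(f'pics/{name}.png',im[:,:,::-1])
    return im,d,K,T
def cloud(d,K,T):
    v,u=np.indices(d.shape); P=np.stack([(u-K[0,2])/K[0,0]*d,(v-K[1,2])/K[1,1]*d,d],-1)
    P=P@T[:3,:3].T+T[:3,3]; P[d<=0]=np.nan; return P
def ray(u,v,z,K,T):
    r=T[:3,:3]@np.array([(u-K[0,2])/K[0,0],(v-K[1,2])/K[1,1],1]); return T[:3,3]+r*(z-T[2,3])/r[2]
def proj(p,K,T):
    q=T[:3,:3].T@(np.asarray(p)-T[:3,3]); q=K@q; return q[:2]/q[2]
E
cat > a.py <<'E'
from h import *
np.set_printoptions(precision=3,suppress=True)
o=ctrl.get_obs();print(o, ctrl.tcp_to_tips)
for n in('top','side'):
    im,d,K,T=shot(n,n+'0');np.savez(n+'0.npz',im=im,d=d,K=K,T=T);print(n,T,K[0,0])
E
python3 a.py
```

```text
pics
{'t': 0.0, 'q': array([ 1.041,  0.053,  1.614,  0.   ,  1.476, -0.119]), 'dq': array([-0.001, -0.   ,  0.001,  0.002,  0.001, -0.002]), 'effort': array([  0.002, -39.366, -37.018,   0.   ,   0.007,   0.   ]), 'tool_pos': array([0.249, 0.573, 0.252]), 'tool_rot': array([-0.641, -3.075,  0.003]), 'contact_force': array([ 0.21 , -0.133,  0.715]), 'wrist_torque': array([0.014, 0.036, 0.023]), 'opening': 0.08523539504576987} 0.022
top [[ 0.028 -0.996  0.081  0.395]
 [-0.999 -0.027  0.019 -0.061]
 [-0.017 -0.081 -0.997  1.61 ]
 [ 0.     0.     0.     1.   ]] 565.8031747805134
side [[ 0.932 -0.226  0.285  0.142]
 [-0.363 -0.608  0.706 -0.972]
 [ 0.014 -0.761 -0.649  1.031]
 [ 0.     0.     0.     1.   ]] 511.66036384253295
```

View pics/top0.png

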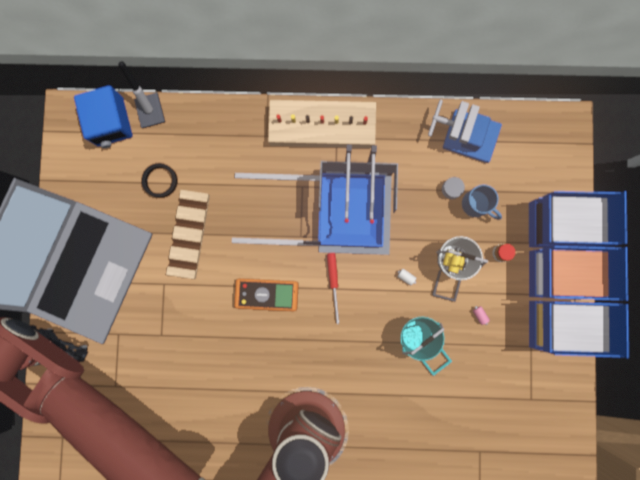

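View pics/side0.png

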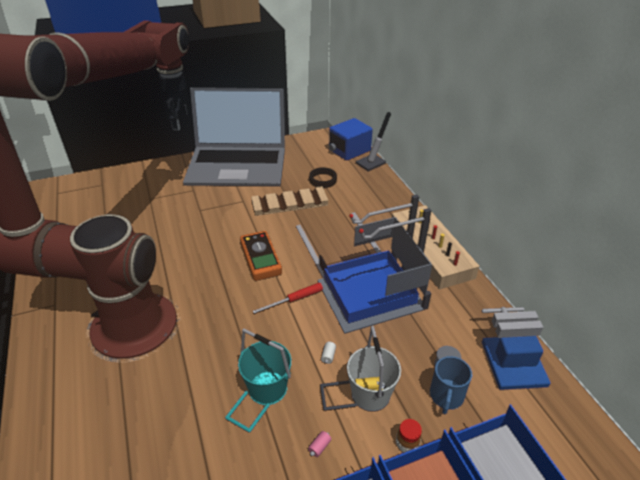

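Top view: the galvanised pail with yellow rollers is at about (460,258). The turquoise pail at (423,340) is the look-alike, and so are the white roller (406,277) and the pink one (481,315). The hook has red tips at (347,220) and (371,220), the blue tray is at (355,210), and the kit board is at (188,235).

```bash
cat > m.py <<'E'
from h import *
np.set_printoptions(precision=4,suppress=True)
for n in('top','side'):
    f=np.load(n+'0.npz');im,d,K,T=f['im'],f['d'],f['K'],f['T'];P=cloud(d,K,T);hsv=cv2.cvtColor(im,cv2.COLOR_RGB2HSV)
    H,S,V=[hsv[...,i].astype(int) for i in range(3)]
    print(n,'noise tbl z',np.nanmedian(P[330:345,520:525] if n=='top' else P[400:405,50:60],(0,1)))
    c=np.array([0.56,-0.35])
    # pail region
    c=ray(460,258,.1,np.load('top0.npz')['K'],np.load('top0.npz')['T'])[:2];print('c',c)
    r=np.hypot(P[...,0]-c[0],P[...,1]-c[1])
    rim=(r<.09)&(abs(P[...,2]-.1)<.008)&(S<90)
    q=P[rim];A=np.c_[2*q[:,:2],np.ones(len(q))]
    for _ in range(5):
        s=np.linalg.lstsq(A,(q[:,:2]**2).sum(1),rcond=None)[0];rad=np.sqrt(s[2]+s[:2]@s[:2])
        e=abs(np.hypot(*(q[:,:2]-s[:2]).T)-rad);k=e<np.percentile(e,90);q=q[k];A=A[k]
    print('rim',s[:2],rad,len(q))
    b=(r<.12)&(P[...,2]>.115)&(P[...,2]<.25); q=P[b];print('bail n',len(q),q.mean(0))
    hi=q[q[:,2]>np.percentile(q[:,2],60)];print(hi.mean(0),hi.min(0),hi.max(0),np.linalg.svd(hi-hi.mean(0))[2][0])
    red=((H<6)|(H>174))&(S>150)&(V>100)&(P[...,2]>.22)&(P[...,2]<.32)&(P[...,0]>.4)
    nn,l,st,ce=cv2.connectedComponentsWithStats(red.astype('u1'))
    for i in range(1,nn):print('red',ce[i],st[i,4],np.nanmedian(P[l==i],0))
    pro=(abs(P[...,2]-.26)<.03)&(abs(P[...,1]+.17)<.15)&(P[...,0]>.5)&(P[...,0]<.85)&~red
    nn,l,st,ce=cv2.connectedComponentsWithStats(pro.astype('u1'))
    for i in range(1,nn):
        if st[i,4]>15:q=P[l==i];print('prong',ce[i],st[i,4],q.mean(0),q.min(0),q.max(0),np.linalg.svd(q-q.mean(0),full_matrices=False)[2][0])
    yel=(H>18)&(H<34)&(S>150)&(r<.1);q=P[yel];print('yel',yel.sum(),q.mean(0),np.nanmax(q[:,2]))
    if n=='top':
        cv2.imwrite('pics/c0.png',np.hstack([cv2.resize(im[y:y+90,x:x+90][:,:,::-1],(400,400),interpolation=cv2.INTER_CUBIC) for y,x in((215,415),(190,145))]))
    else: cv2.imwrite('pics/c1.png',cv2.resize(im[320:420,310:430][:,:,::-1],(720,600),interpolation=cv2.INTER_CUBIC))
E
python3 m.py
```

```text
top noise tbl z [ 0.2703 -0.5965 -0.0011]
c [ 0.4815 -0.3985]
rim [ 0.4833 -0.399 ] 0.05551912871133806 123
bail n 174 [ 0.4846 -0.3948  0.1733]
[ 0.4841 -0.3977  0.1821] [ 0.4708 -0.4478  0.1795] [ 0.4965 -0.3498  0.1879] [-0.2378 -0.9713 -0.0044]
red [346.5 220. ] 2 [ 0.555  -0.0904  0.2697]
red [371.5 221. ] 2 [ 0.5537 -0.1497  0.2738]
prong [347.3381 180.2527] 281 [ 0.6521 -0.0902  0.2633] [ 0.5507 -0.0966  0.2344] [ 0.7364 -0.0845  0.2891] [-0.9951  0.0085 -0.0985]
prong [372.2036 179.8536] 280 [ 0.6547 -0.15    0.2628] [ 0.5508 -0.1564  0.2336] [ 0.7359 -0.1445  0.2882] [-0.9965  0.0028 -0.0831]
yel 33 [ 0.4694 -0.3938  0.0451] 0.058576895319564226
side noise tbl z [-0.1847 -0.169  -0.0005]
c [ 0.4815 -0.3985]
rim [ 0.4827 -0.4025] 0.05585159164899137 244
bail n 304 [ 0.4806 -0.4108  0.1664]
[ 0.4821 -0.4057  0.1818] [ 0.4698 -0.4514  0.1797] [ 0.4964 -0.3537  0.1859] [-0.2376 -0.9714  0.0027]
red [350.5714 215.2857] 7 [ 0.5558 -0.0914  0.2711]
red [360.8889 230.3333] 9 [ 0.5545 -0.1522  0.271 ]
prong [392.8533 209.5973] 375 [ 0.6695 -0.0944  0.2598] [ 0.5496 -0.1026  0.2303] [ 0.7375 -0.0839  0.2864] [-0.9991  0.0151 -0.0385]
prong [404.1165 223.7975] 395 [ 0.6693 -0.1544  0.2601] [ 0.5493 -0.1628  0.2308] [ 0.7363 -0.1425  0.2877] [-0.999   0.0148 -0.0414]
yel 182 [ 0.4747 -0.4022  0.0513] 0.05986677508156513
```

```bash
cat > m2.py <<'E'
from h import *
np.set_printoptions(precision=4,suppress=True)
for n in('top','side'):
    f=np.load(n+'0.npz');im,d,K,T=f['im'],f['d'],f['K'],f['T'];P=cloud(d,K,T)
    for y in(-.0905,-.1505):
        k=(abs(P[...,1]-y)<.014)&(P[...,2]>.2)&(P[...,0]<.78)&(P[...,0]>.5);q=P[k]
        print(n,y,[(round(x,3),round(np.median(q[abs(q[:,0]-x)<.004,2]),4),round(np.median(q[abs(q[:,0]-x)<.004,1]),4)) for x in np.arange(.548,.78,.008) if (abs(q[:,0]-x)<.004).any()])
    if n=='top':
        b=(abs(P[...,2]-.022)<.008)&(P[...,1]>.2)&(P[...,1]<.5)&(P[...,0]>.35)&(P[...,0]<.65)
        nn,l,st,ce=cv2.connectedComponentsWithStats(b.astype('u1'));print([(ce[i],st[i]) for i in range(1,nn) if st[i,4]>60])
        g=cv2.cvtColor(im,cv2.COLOR_RGB2GRAY);m=np.zeros_like(g);m[185:285,160:215]=255
        br=((g>120)&(m>0)&(cv2.cvtColor(im,cv2.COLOR_RGB2HSV)[...,1]<110)).astype('u1')
        nn,l,st,ce=cv2.connectedComponentsWithStats(br)
        for i in range(1,nn):
            if st[i,4]>60:
                rc=cv2.minAreaRect(np.argwhere(l==i)[:,::-1].astype('f4'));print('strip',rc,ray(*rc[0],.022,K,T))
o=ctrl.get_obs();print(R.from_rotvec(o['tool_rot']).as_matrix())
E
python3 m2.py
```

```text
top -0.0905 [(np.float64(0.548), np.float64(0.2648), np.float64(-0.0895)), (np.float64(0.556), np.float64(0.2699), np.float64(-0.0892)), (np.float64(0.564), np.float64(0.2537), np.float64(-0.0893)), (np.float64(0.572), np.float64(0.2487), np.float64(-0.0893)), (np.float64(0.58), np.float64(0.2457), np.float64(-0.0892)), (np.float64(0.588), np.float64(0.2503), np.float64(-0.0889)), (np.float64(0.596), np.float64(0.2569), np.float64(-0.0897)), (np.float64(0.604), np.float64(0.2622), np.float64(-0.0906)), (np.float64(0.612), np.float64(0.2631), np.float64(-0.0903)), (np.float64(0.62), np.float64(0.2616), np.float64(-0.0902)), (np.float64(0.628), np.float64(0.2619), np.float64(-0.09)), (np.float64(0.636), np.float64(0.2628), np.float64(-0.0897)), (np.float64(0.644), np.float64(0.2626), np.float64(-0.0896)), (np.float64(0.652), np.float64(0.263), np.float64(-0.0893)), (np.float64(0.66), np.float64(0.2611), np.float64(-0.0915)), (np.float64(0.668), np.float64(0.2606), np.float64(-0.0891)), (np.float64(0.676), np.float64(0.2623), np.float64(-0.0912)), (np.float64(0.684), np.float64(0.2613),
[... 4940 characters left out ...]
)), (np.float64(0.668), np.float64(0.2625), np.float64(-0.1552)), (np.float64(0.676), np.float64(0.2639), np.float64(-0.1531)), (np.float64(0.684), np.float64(0.2614), np.float64(-0.1541)), (np.float64(0.692), np.float64(0.2619), np.float64(-0.1534)), (np.float64(0.7), np.float64(0.2622), np.float64(-0.1532)), (np.float64(0.708), np.float64(0.2627), np.float64(-0.1542)), (np.float64(0.716), np.float64(0.2461), np.float64(-0.155)), (np.float64(0.724), np.float64(0.252), np.float64(-0.1569)), (np.float64(0.732), np.float64(0.2486), np.float64(-0.1573)), (np.float64(0.74), np.float64(0.2412), np.float64(-0.1556))]
[[-0.9168  0.3994 -0.001 ]
 [ 0.3994  0.9168 -0.0017]
 [ 0.0003 -0.0019 -1.    ]]
```

View pics/c0.png

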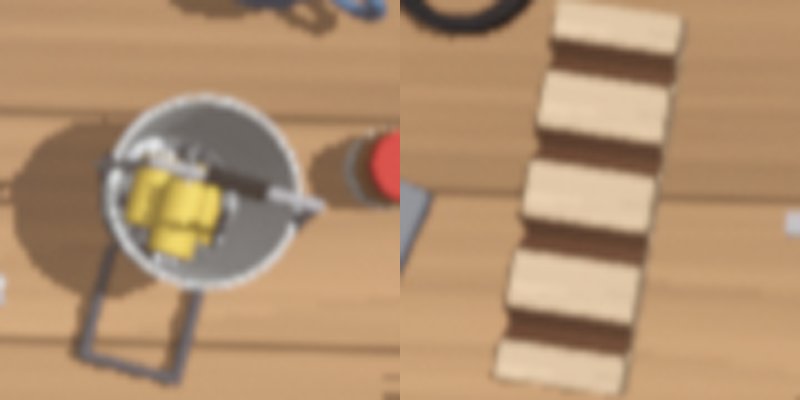

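```bash
cat > g.py <<'E'
# usage: g.py x y z yawdeg(tool y dir) [tilt deg about tool-x, applied after]
import sys
from h import *
np.set_printoptions(precision=4,suppress=True)
def rot(yaw,tilt=0):
    a=np.radians(yaw);y=np.array([np.cos(a),np.sin(a),0]);z=np.array([0,0,-1.])
    return np.c_[np.cross(y,z),y,z]@R.from_rotvec([np.radians(tilt),0,0]).as_matrix()
def plan(p,Rt):
    o=ctrl.get_obs();R0=R.from_rotvec(o['tool_rot']).as_matrix()
    print('t',round(o['t'],2),'pos',o['tool_pos'],'F',o['contact_force'],'open',round(o['opening'],4),'q',o['q'])
    tv=R.from_matrix(R0.T@Rt).as_rotvec();print('turn',tv,'rows',np.linalg.norm(tv)/.11)
    s=Rt.T@(np.array(p)-o['tool_pos'])*100;print('then shift cm',s,'rows',np.linalg.norm(s)/3.5)
if __name__=='__main__':
    a=list(map(float,sys.argv[1:]));plan(a[:3],rot(*a[3:]))
E
python3 g.py .483 -.4 .30 -13.75
```

```text
t 0.1 pos [0.2493 0.5725 0.2521] F [-0.1094 -0.1912  0.0478] open 0.0855 q [ 1.041   0.0533  1.6142  0.      1.476  -0.119 ]
turn [-0.0018  0.0011  1.4   ] rows 12.726917769459094
then shift cm [-88.9109  45.8158  -4.7871] rows 28.610194818952724
```

Call:
jog_arm --pt "0 0 0.117 0 0 -0.4 1" --pt "0 0 0.117 0 0 -0.4 1" --pt "0 0 0.117 0 0 -0.4 1" --pt "0 0 0.117 0 0 -0.4 1" --pt "0 0 0.117 0 0 -0.4 1" --pt "0 0 0.117 0 0 -0.4 1" --pt "0 0 0.117 0 0 -0.4 1" --pt "0 0 0.117 0 0 -0.4 1" --pt "0 0 0.116 0 0 -0.4 1" --pt "0 0 0.116 0 0 -0.4 1" --pt "0 0 0.116 0 0 -0.4 1" --pt "0 0 0.116 0 0 -0.4 1"

```text
t: 1.1
tool_pos: [0.2494, 0.5727, 0.3007]
tool_rot: [2.477, 1.932, -0.002]
contact_force: [0.5, 0.2, 0.4]
opening: 0.0852
```

Call:
jog_arm --pt "0 0 0 -2.96 1.53 0 1" --pt "0 0 0 -2.96 1.53 0 1" --pt "0 0 0 -2.96 1.53 0 1" --pt "0 0 0 -2.96 1.53 0 1" --pt "0 0 0 -2.96 1.53 0 1" --pt "0 0 0 -2.96 1.53 0 1" --pt "0 0 0 -2.96 1.53 0 1" --pt "0 0 0 -2.96 1.53 0 1" --pt "0 0 0 -2.96 1.53 0 1" --pt "0 0 0 -2.96 1.53 0 1"

```text
t: 1.93
tool_pos: [0.3276, 0.2476, 0.3008]
tool_rot: [2.471, 1.94, -0.001]
contact_force: [0.3, 0.6, -0.2]
opening: 0.0854
```

Call:
jog_arm --pt "0 0 0 -2.96 1.53 0 1" --pt "0 0 0 -2.96 1.53 0 1" --pt "0 0 0 -2.96 1.53 0 1" --pt "0 0 0 -2.96 1.53 0 1" --pt "0 0 0 -2.96 1.53 0 1" --pt "0 0 0 -2.96 1.53 0 1" --pt "0 0 0 -2.96 1.53 0 1" --pt "0 0 0 -2.96 1.53 0 1" --pt "0 0 0 -2.96 1.53 0 1" --pt "0 0 0 -2.96 1.53 0 1"

```text
t: 2.77
tool_pos: [0.4059, -0.0765, 0.3009]
tool_rot: [-2.472, -1.939, -0.0]
contact_force: [0.5, 0.4, 0.8]
opening: 0.0854
```

```bash
python3 g.py .483 -.4 .30 -13.75
```

```text
t 2.77 pos [ 0.4059 -0.0765  0.3009] F [0.5188 0.3982 0.8225] open 0.0854 q [-0.367  -0.5121  2.0104  0.0001  1.6434 -0.1265]
turn [-0.0001 -0.0001 -0.0005] rows 0.005045012702026602
then shift cm [-29.5911  15.1827   0.093 ] rows 9.502557351605049
```

Call:
jog_arm --pt "0 0 0 -2.96 1.52 0 1" --pt "0 0 0 -2.96 1.52 0 1" --pt "0 0 0 -2.96 1.52 0 1" --pt "0 0 0 -2.96 1.52 0 1" --pt "0 0 0 -2.96 1.52 0 1" --pt "0 0 0 -2.96 1.52 0 1" --pt "0 0 0 -2.96 1.52 0 1" --pt "0 0 0 -2.96 1.52 0 1" --pt "0 0 0 -2.96 1.52 0 1" --pt "0 0 0 -2.96 1.52 0 1"

```text
t: 3.6
tool_pos: [0.4833, -0.3999, 0.3004]
tool_rot: [-2.471, -1.938, 0.0]
contact_force: [0.6, 0.6, 0.4]
opening: 0.0854
```

```bash
cat > w.py <<'E'
from h import *
np.set_printoptions(precision=4,suppress=True)
im,d,K,T=shot('wrist','w1');P=cloud(d,K,T);print(T,K[0,0])
g=P[...,2]
k=(g>.165)&(g<.2)&(np.hypot(P[...,0]-.483,P[...,1]+.4)<.08);q=P[k]
print(len(q),q.mean(0),q.min(0),q.max(0),np.linalg.svd(q-q.mean(0),full_matrices=False)[2][0])
hsv=im.max(2);kk=k&(hsv<90);q=P[kk];print('sleeve',len(q),q.mean(0),np.percentile(q,[2,98],axis=0),np.linalg.svd(q-q.mean(0),full_matrices=False)[2][0])
yel=cv2.inRange(cv2.cvtColor(im,cv2.COLOR_RGB2HSV),(18,130,80),(35,255,255))
print((yel>0).sum())
E
python3 w.py
```

```text
[[ 0.9713 -0.2263 -0.0731  0.5022]
 [-0.2377 -0.9262 -0.2926 -0.3247]
 [-0.0015  0.3016 -0.9534  0.4204]
 [ 0.      0.      0.      1.    ]] 338.21054383592883
1515 [ 0.4852 -0.3969  0.1797] [ 0.4697 -0.4503  0.1653] [ 0.4994 -0.3488  0.184 ] [-0.2365 -0.9715  0.0179]
sleeve 452 [ 0.4847 -0.404   0.1814] [[ 0.4783 -0.4184  0.1782]
 [ 0.4907 -0.39    0.1833]] [-0.232  -0.9727 -0.0109]
2842
```

View pics/w1.png

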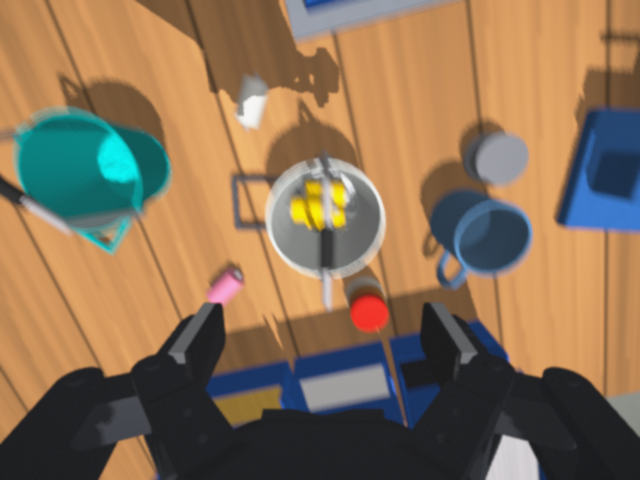

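Call:
jog_arm --pt "0 0 0 0 0.13 2.9 1" --pt "0 0 0 0 0 2.9 1" --pt "0 0 0 0 0 2.9 1" --pt "0 0 0 0 0 2.9 1" --pt "0 0 0 0 0 0 0" --pt "0 0 0 0 0 0 0" --pt "0 0 0 0 0 0 0" --pt "0 0 0 0 0 0 0" --pt "0 0 0 0 0 0 0" --pt "0 0 0 0 0 0 0" --pt "0 0 0 0 0 0 0" --pt "0 0 0 0 0 0 0" --grip_force 70

```text
t: 4.65
tool_pos: [0.4855, -0.3995, 0.1878]
tool_rot: [2.469, 1.937, 0.001]
contact_force: [-0.2, 0.8, 5.3]
opening: 0.0092
```

Call:
jog_arm --pt "0 0 0 0 0 -0.5 0" --pt "0 0 0 0 0 -1 0" --pt "0 0 0 0 0 -1 0" --pt "0 0 0 0 0 -0.5 0" --pt "0 0 0 0 0 0 0"

```text
t: 5.07
tool_pos: [0.4851, -0.3993, 0.2171]
tool_rot: [2.469, 1.938, 0.0]
contact_force: [-0.1, -0.7, -6.4]
opening: 0.0091
```

```bash
python3 g.py .45 -.1215 .30 -1
```

```text
t 5.07 pos [ 0.4851 -0.3993  0.2171] F [-0.1184 -0.715  -6.3583] open 0.0091 q [-0.807   0.0829  1.6423 -0.0001  1.4136 -0.567 ]
turn [ 0.0021  0.0018 -0.2225] rows 2.023318736883085
then shift cm [27.7174 -3.9982 -8.2916] rows 8.344559936829262
```

Call:
jog_arm --pt "0 0 0 0 0 -1 0" --pt "0 0 0 0 0 -1.5 0" --pt "0 0 0 0 0 -2 0" --pt "0 0 0 0 0 -2 0" --pt "0 0 0 0 0 -1.5 0" --pt "0 0 -0.045 0 0 -1.1 0" --pt "0 0 -0.045 0 0 0 0" --pt "0 0 -0.045 0 0 0 0" --pt "0 0 -0.045 0 0 0 0" --pt "0 0 -0.043 0 0 0 0"

```text
t: 5.9
tool_pos: [0.4846, -0.3987, 0.3073]
tool_rot: [2.237, 2.205, 0.0]
contact_force: [-0.3, 0.3, -7.5]
opening: 0.0096
```

Call:
jog_arm --pt "0 0 0 0.7 0 0 0" --pt "0 0 0 1.5 0 0 0" --pt "0 0 0 2.5 -0.4 0 0" --pt "0 0 0 3 -0.8 0 0" --pt "0 0 0 3 -0.8 0 0" --pt "0 0 0 3.5 -0.8 0 0" --pt "0 0 0 3.5 -0.8 0 0" --pt "0 0 0 3 -0.4 0 0" --pt "0 0 0 3 0 0 0" --pt "0 0 0 2.2 0 0 0" --pt "0 0 0 1.2 0 0 0" --pt "0 0 0 0.6 0 0 0"

```text
t: 6.9
tool_pos: [0.449, -0.1188, 0.3068]
tool_rot: [2.238, 2.204, 0.001]
contact_force: [0.3, 0.1, -6.1]
opening: 0.009
```

```bash
python3 g.py .578 -.1215 .308 -1; cat > w2.py <<'E'
from h import *
np.set_printoptions(precision=4,suppress=True)
im,d,K,T=shot('wrist','w2');Pw=cloud(d,K,T)
t=[]
for n in('top','side'):
    i2,d,K,T=shot(n,n+'1');P=cloud(d,K,T);o=ctrl.get_obs()['tool_pos']
    if n=='side':cv2.imwrite('pics/s1c.png',cv2.resize(i2[140:380,240:500][:,:,::-1],(650,600),interpolation=cv2.INTER_CUBIC))
    H=o[2]
    for dz in(-.11,-.015):
        k=(abs(P[...,2]-H-dz)<.01)&(abs(P[...,0]-o[0])<.09)&(abs(P[...,1]-o[1])<.09);q=P[k];print(n,dz,len(q),(q.mean(0)-o) if len(q) else '', (q.min(0)-o,q.max(0)-o) if len(q) else '')
E
python3 w2.py
```

```text
t 6.9 pos [ 0.449  -0.1188  0.3068] F [ 0.2952  0.0772 -6.1048] open 0.009 q [-0.4194 -0.372   1.9024  0.0007  1.6104 -0.4045]
turn [ 0.001  -0.0003  0.0026] rows 0.025400378311397204
then shift cm [-0.0469 12.8991 -0.1218] rows 3.685635720262741
top -0.11 39 [-0.032   0.0238 -0.1095] (array([-0.053 , -0.0288, -0.1198]), array([ 0.041 ,  0.0515, -0.1007]))
top -0.015 3 [ 0.0016  0.047  -0.0099] (array([-0.0009,  0.0455, -0.0132]), array([ 0.0039,  0.0477, -0.0067]))
side -0.11 504 [-0.0022  0.0045 -0.1099] (array([-0.0574, -0.0634, -0.12  ]), array([ 0.0513,  0.0551, -0.1   ]))
side -0.015 125 [-0.0024 -0.0225 -0.0106] (array([-0.0198, -0.0556, -0.0248]), array([ 0.0163,  0.0119, -0.0052]))
```

View pics/s1c.png

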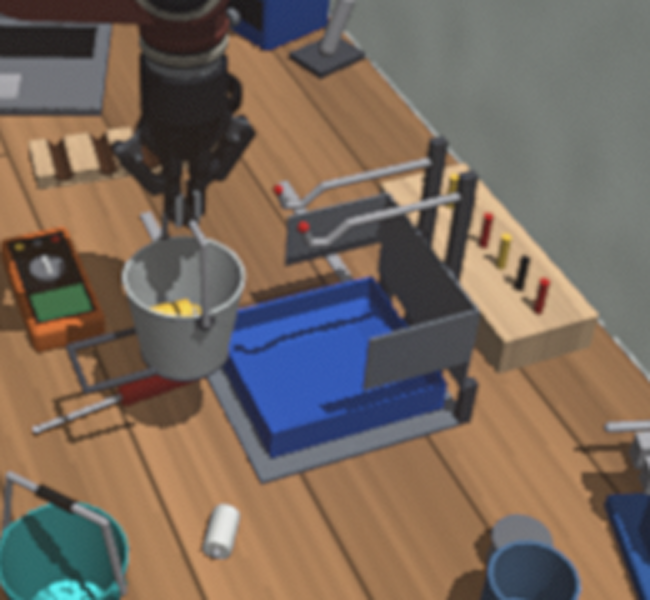

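Call:
jog_arm --pt "0 0 0 0 0.7 0 0" --pt "0 0 0 0 1.4 0 0" --pt "0 0 0 0 1.8 0 0" --pt "0 0 0 0 1.8 0 0" --pt "0 0 0 0 1.8 0 0" --pt "0 0 0 0 1.8 0 0" --pt "0 0 0 0 1.6 0 0" --pt "0 0 0 0 1.2 0 0" --pt "0 0 0 0 0.8 0 0" --pt "0 0 0 0 0 0 0" --pt "0 0 0 0 0 0 0" --pt "0 0 0 0 0 0 0"

```text
t: 8.05
tool_pos: [0.5779, -0.1237, 0.306]
tool_rot: [-2.241, -2.201, 0.001]
contact_force: [0.4, -0.1, -6.7]
opening: 0.0091
```

Call:
jog_arm --pt "0 0 0 0 0 0.7 0" --pt "0 0 0 0 0 0.8 0" --pt "0 0 0 0 0 0.8 0" --pt "0 0 0 0 0 0.8 0" --pt "0 0 0 0 0 0.8 0" --pt "0 0 0 0 0 0 0" --pt "0 0 0 0 0 0 0"

```text
t: 8.63
tool_pos: [0.5778, -0.1231, 0.266]
tool_rot: [-2.239, -2.201, 0.002]
contact_force: [-0.0, 0.4, -6.3]
opening: 0.009
```

Call:
jog_arm --pt "0 0 0 0 0 0.3 0" --pt "0 0 0 0 0 0.3 0" --pt "0 0 0 0 0 0 0" --pt "0 0 0 0 0 0 0"

```text
t: 8.97
tool_pos: [0.5786, -0.1234, 0.2618]
tool_rot: [2.24, 2.202, 0.001]
contact_force: [0.2, -0.2, -6.6]
opening: 0.0089
```

```bash
cat > w3.py <<'E'
from h import *
im,d,K,T=shot('side','s2');cv2.imwrite('pics/s2c.png',cv2.resize(im[160:320,320:460][:,:,::-1],(525,600),interpolation=cv2.INTER_CUBIC))
print(ctrl.get_obs()['tool_pos'],ctrl.get_obs()['contact_force'])
E
python3 w3.py
```

```text
[ 0.5785468  -0.12336843  0.26177042] [-0.4299048   0.60456624 -6.3657667 ]
```

View pics/s2c.png

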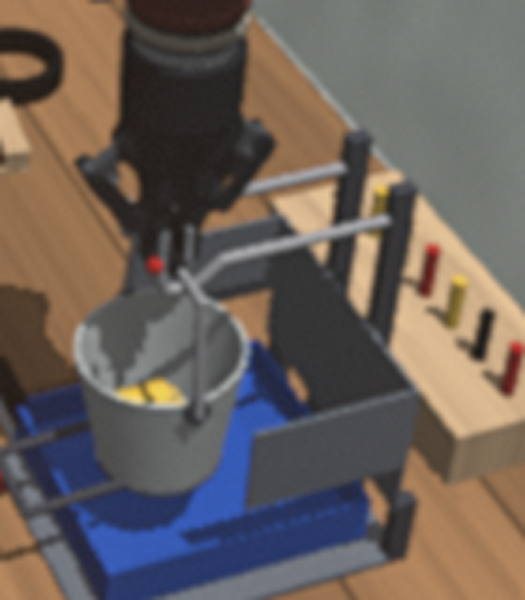

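The bail is over the dip between the tips and the step, and the gripper still carries the weight. I'll lower it gently.

Call:
jog_arm --pt "0 0 0 0 0 0.3 0" --pt "0 0 0 0 0 0 0" --pt "0 0 0 0 0 0 0"

```text
t: 9.27
tool_pos: [0.579, -0.1235, 0.2611]
tool_rot: [2.238, 2.201, 0.002]
contact_force: [-3.4, 1.6, 5.5]
opening: 0.0093
```

Call:
jog_arm --pt "0 0 0 0 0 0.3 0" --pt "0 0 0 0 0 0 0" --pt "0 0 0 0 0 0 0"

```text
t: 9.52
tool_pos: [0.5794, -0.1235, 0.2608]
tool_rot: [2.236, 2.2, 0.004]
contact_force: [-6.5, 1.7, 13.3]
opening: 0.009
```

Call:
jog_arm --pt "0 0 0 0 0 -0.4 0" --pt "0 0 0 0 0 0 0.2" --pt "0 0 0 0 0 0 0.6" --pt "0 0 0 0 0 0 0.6" --pt "0 0 0 0 0 0 0.6" --pt "0 0 0 0 0 0 0.6" --pt "0 0 0 0 0 -1 0.6" --pt "0 0 0 0 0 -2.5 0.6" --pt "0 0 0 0 0 -2.5 0.6" --pt "0 0 0 0 0 -2.5 0.6" --pt "0 0 0 0 0 -2 0.6" --pt "0 0 0 0 0 0 0.6"

```text
t: 10.52
tool_pos: [0.5799, -0.1238, 0.3714]
tool_rot: [2.234, 2.196, 0.007]
contact_force: [-0.1, -0.9, 1.1]
opening: 0.0512
```

```bash
cat > w4.py <<'E'
from h import *
np.set_printoptions(precision=4,suppress=True)
for n in('top','side','wrist'):
    im,d,K,T=shot(n,n+'3');np.savez(n+'3.npz',im=im,d=d,K=K,T=T);P=cloud(d,K,T)
    near=(abs(P[...,0]-.578)<.2)&(abs(P[...,1]+.122)<.15)
    k=near&(abs(P[...,2]-.25)<.012)&(abs(P[...,0]-.578)<.014)&(abs(P[...,1]+.122)<.06);q=P[k];print(n,'bail',len(q),q.mean(0),q.min(0),q.max(0))
    k=near&(abs(P[...,2]-.173)<.006)&(abs(P[...,0]-.578)<.085)&(abs(P[...,1]+.122)<.07);q=P[k];print('rim',len(q),q.min(0),q.max(0))
    # foot bar: z about .083, x < .53
    k=near&(P[...,2]>.06)&(P[...,2]<.1)&(P[...,0]<.515)&(P[...,0]>.42)&(abs(P[...,1]+.12)<.06);q=P[k]
    if len(q):
        print('bar',len(q),q.mean(0),q.min(0),q.max(0))
        b=q[q[:,0]<np.percentile(q[:,0],5)+.01];print('  front',len(b),b.mean(0),b.min(0),b.max(0),np.linalg.svd(b-b.mean(0),full_matrices=False)[2][0])
im=cv2.imread('pics/side3.png');cv2.imwrite('pics/s3c.png',cv2.resize(im[160:320,290:450],(600,600),interpolation=cv2.INTER_CUBIC))
E
python3 w4.py
```

```text
top bail 104 [ 0.5777 -0.1094  0.2509] [ 0.564  -0.1764  0.2393] [ 0.5916 -0.0722  0.2587]
rim 96 [ 0.5205 -0.1803  0.1671] [ 0.6184 -0.0652  0.1787]
bar 15 [ 0.508  -0.1544  0.0837] [ 0.5028 -0.1577  0.076 ] [ 0.5135 -0.1514  0.091 ]
  front 12 [ 0.5067 -0.1544  0.083 ] [ 0.5028 -0.1577  0.076 ] [ 0.5108 -0.1516  0.091 ] [-0.5042 -0.1113 -0.8564]
side bail 191 [ 0.5774 -0.1301  0.2513] [ 0.5645 -0.1797  0.2384] [ 0.5917 -0.0763  0.259 ]
rim 259 [ 0.5195 -0.1911  0.167 ] [ 0.6354 -0.0625  0.1789]
bar 160 [ 0.4854 -0.1278  0.0814] [ 0.4673 -0.1599  0.0744] [ 0.5147 -0.0885  0.0888]
  front 72 [ 0.4716 -0.1285  0.0809] [ 0.4673 -0.1595  0.0767] [ 0.4781 -0.0928  0.0857] [ 0.007   0.9999 -0.0082]
wrist bail 2255 [ 0.5789 -0.1194  0.252 ] [ 0.564  -0.1759  0.2381] [ 0.592  -0.0719  0.2574]
rim 1424 [ 0.5209 -0.1787  0.167 ] [ 0.6358 -0.0596  0.1787]
bar 712 [ 0.4837 -0.1195  0.0813] [ 0.4685 -0.1567  0.0765] [ 0.5149 -0.0901  0.0856]
  front 394 [ 0.4739 -0.1226  0.0804] [ 0.4685 -0.1567  0.0765] [ 0.4802 -0.0901  0.0834] [ 0.0076  1.     -0.0035]
```

View pics/s3c.png

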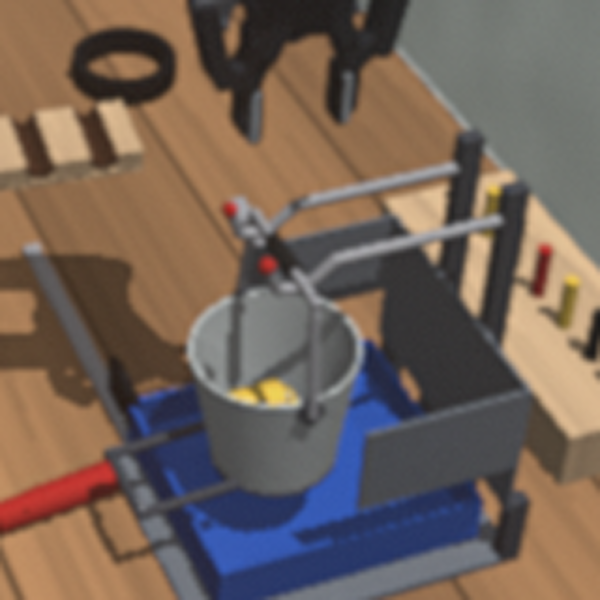

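Picture (s3c): the pail hangs by its bail in the hook dip, upright and let go, with the yellow rollers in it; the foot bar is on the robot side. I'll go to the foot bar, tilted 20°.

Call:
jog_arm --pt "0 0 0 0 -1.5 0 0.5" --pt "0 0 0 0 -3 0 0.5" --pt "0 0 0 0 -3 0 0.5" --pt "0 0 0 0 -3 0 0.5" --pt "0 0 0 0 -3 0 0.5" --pt "0 0 0 0 -2.6 0 0.5" --pt "-0.1 0 0 0 0 0 0.5" --pt "-0.1 0 0 0 0 0 0.5" --pt "-0.1 0 0 0 0 0 0.5" --pt "-0.05 0 0 0 0 0 0.5"

```text
t: 11.5
tool_pos: [0.4164, -0.1203, 0.3622]
tool_rot: [2.047, 2.011, 0.358]
contact_force: [-0.7, -0.6, -0.4]
opening: 0.0426
```

```bash
python3 g.py .419 -.124 .225 -0.5 -20
```

```text
t 11.5 pos [ 0.4164 -0.1203  0.3622] F [-0.7249 -0.5797 -0.391 ] open 0.0426 q [-0.5628 -0.7023  2.052   0.181   1.4896 -0.532 ]
turn [ 0.0027  0.0022 -0.0088] rows 0.08578865835831101
then shift cm [-0.3689 -4.4409 12.9803] rows 3.921125661275294
```

Call:
jog_arm --pt "0 0 -0.009 -0.37 -1.5 2 0.5" --pt "0 0 0 0 -1.5 3 0.5" --pt "0 0 0 0 -1.44 3 0.5" --pt "0 0 0 0 0 3 0.5" --pt "0 0 0 0 0 2 0.5" --pt "0 0 0 0 0 0 0.5" --pt "0 0 0 0 0 0 0.5"

```text
t: 12.08
tool_pos: [0.4191, -0.1238, 0.2243]
tool_rot: [2.041, 2.025, 0.353]
contact_force: [-0.2, -0.3, 0.4]
opening: 0.0431
```

```bash
cat > w5.py <<'E'
from h import *
np.set_printoptions(precision=4,suppress=True)
im,d,K,T=shot('wrist','w5');P=cloud(d,K,T)
k=(P[...,2]>.055)&(P[...,2]<.1)&(P[...,0]<.52)&(P[...,0]>.44)&(abs(P[...,1]+.12)<.05);q=P[k]
print(len(q),q.min(0),q.max(0))
b=q[(q[:,0]<np.percentile(q[:,0],2)+.009)&(abs(q[:,1]+.123)<.02)];print(len(b),b.mean(0),b.min(0),b.max(0));c=T[:3,3]
# bar centre = near-surface mean pushed ~4mm along view
v=b.mean(0)-c;v/=np.linalg.norm(v);print('centre',b.mean(0)+v*.003)
E
python3 w5.py; python3 g.py .470 -.124 .084 -0.5 -20
```

```text
1634 [ 0.4679 -0.1579  0.076 ] [ 0.52   -0.0898  0.0859]
437 [ 0.4717 -0.1223  0.0803] [ 0.4683 -0.143   0.076 ] [ 0.4765 -0.1032  0.0831]
centre [ 0.4726 -0.1231  0.0776]
t 12.13 pos [ 0.4199 -0.1244  0.2266] F [ 0.1376  0.2875 -0.0097] open 0.0426 q [-0.5663 -0.6621  2.2493  0.1893  1.2594 -0.5897]
turn [-0.0003  0.002   0.0011] rows 0.021049192728354822
then shift cm [ 0.0791 -0.1667 15.1138] rows 4.318538015527585
```

Call:
jog_arm --pt "0 0 0 0 0 3 0.5" --pt "0 0 0 0 0 3 0.5" --pt "0 0 0 0 0 3 0.5" --pt "0 0 0 0 0 3 0.5" --pt "0 0 0 0 0 2 0.5" --pt "0 0 0 0 0 1.1 0.5" --pt "0 0 0 0 0 0 0" --pt "0 0 0 0 0 0 0" --pt "0 0 0 0 0 0 0" --pt "0 0 0 0 0 0 0" --pt "0 0 0 0 0 0 0" --pt "0 0 0 0 0 0 0" --grip_force 30

```text
t: 13.13
tool_pos: [0.4726, -0.126, 0.0866]
tool_rot: [2.035, 2.019, 0.355]
contact_force: [-0.4, -1.3, 0.3]
opening: 0.0067
```

```bash
cat > tip.py <<'E'
from h import *
o=ctrl.get_obs();p=o['tool_pos'];Rm=R.from_rotvec(o['tool_rot']).as_matrix();print(p,o['contact_force'],o['opening'])
e=np.array([.579,.165]);b=(p+Rm@[0,0,.005])[[0,2]]-e;print('b rel',b,np.hypot(*b))
pts=[]
for a in np.arange(0,109,6):
    c,s=np.cos(np.radians(a)),np.sin(np.radians(a));pts.append([c*b[0]+s*b[1],-s*b[0]+c*b[1]])
for x in np.diff(pts,axis=0):
    w=np.array([x[0],0,x[1]]);print(np.round(Rm.T@w*100,2))
E
python3 tip.py
```

```text
[ 0.47261205 -0.12598563  0.08662514] [-0.38336936 -1.31661211  0.29630087] 0.00669262883164654
b rel [-0.1046619  -0.08306735] 0.1336199804805674
[-0.01 -0.37 -1.35]
[-0.01 -0.22 -1.38]
[-0.01 -0.08 -1.4 ]
[-0.01  0.07 -1.4 ]
[-0.01  0.21 -1.38]
[-0.01  0.36 -1.35]
[-0.01  0.5  -1.31]
[-0.    0.63 -1.25]
[-0.    0.76 -1.18]
[-0.    0.88 -1.09]
[-0.    0.98 -0.99]
[ 0.    1.08 -0.88]
[ 0.    1.17 -0.77]
[ 0.    1.24 -0.64]
[ 0.01  1.3  -0.51]
[ 0.01  1.35 -0.37]
[ 0.01  1.38 -0.22]
[ 0.01  1.4  -0.08]
```

Call:
jog_arm --pt "0 0 0 0 -0.19 -0.68 0" --pt "0 0 0 0 -0.19 -0.68 0" --pt "0 0 0 0 -0.11 -0.69 0" --pt "0 0 0 0 -0.11 -0.69 0" --pt "0 0 0 0 -0.04 -0.7 0" --pt "0 0 0 0 -0.04 -0.7 0" --pt "0 0 0 0 0.04 -0.7 0" --pt "0 0 0 0 0.04 -0.7 0" --pt "0 0 0 0 0.11 -0.69 0" --pt "0 0 0 0 0.11 -0.69 0" --pt "0 0 0 0 0.18 -0.68 0" --pt "0 0 0 0 0.18 -0.68 0"

```text
t: 14.13
tool_pos: [0.4432, -0.125, 0.1635]
tool_rot: [2.037, 2.021, 0.354]
contact_force: [-0.2, -1.2, -2.8]
opening: 0.0064
```

```bash
python3 tip.py | head -2; python3 - <<'E'
from h import *
im,d,K,T=shot('side','s4');cv2.imwrite('pics/s4c.png',cv2.resize(im[160:320,290:450][:,:,::-1],(600,600),interpolation=cv2.INTER_CUBIC))
E
```

```text
[ 0.44322734 -0.12495814  0.16347276] [-0.1511694  -1.24567663 -2.80617768] 0.006350166246561299
b rel [-0.13405905 -0.00622433] 0.1342034731286721
```

View pics/s4c.png

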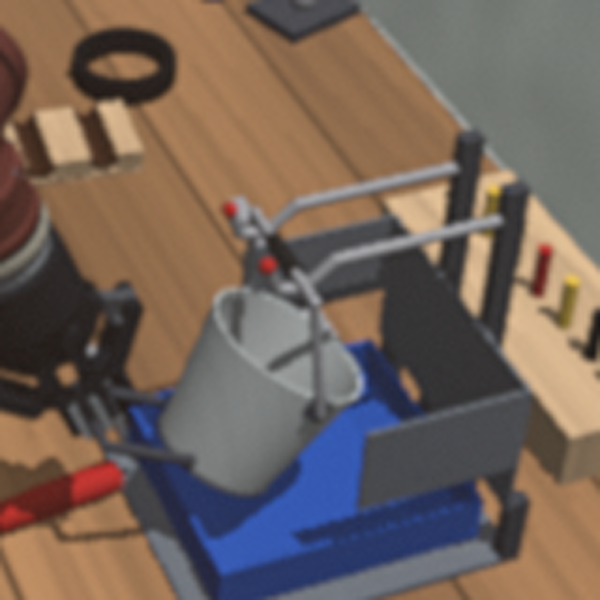

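The tip is working and the bail stays seated. Continuing past 100°.

Call:
jog_arm --pt "0 0 0 0 0.25 -0.66 0" --pt "0 0 0 0 0.25 -0.66 0" --pt "0 0 0 0 0.32 -0.63 0" --pt "0 0 0 0 0.32 -0.63 0" --pt "0 0 0 0 0.38 -0.59 0" --pt "0 0 0 0 0.38 -0.59 0" --pt "0 0 0 0 0.44 -0.55 0" --pt "0 0 0 0 0.44 -0.55 0" --pt "0 0 0 0 0.49 -0.5 0" --pt "0 0 0 0 0.49 -0.5 0" --pt "0 0 0 0 0 0 0"

```text
t: 15.1
tool_pos: [0.4597, -0.1252, 0.2328]
tool_rot: [2.035, 2.02, 0.355]
contact_force: [0.1, -0.6, -2.7]
opening: 0.0068
```

Call:
jog_arm --pt "0 0 0 0 0.54 -0.45 0" --pt "0 0 0 0 0.54 -0.44 0" --pt "0 0 0 0 0.58 -0.39 0" --pt "0 0 0 0 0.59 -0.38 0" --pt "0 0 0 0 0.62 -0.32 0" --pt "0 0 0 0 0.62 -0.32 0" --pt "0 0 0 0 0.65 -0.26 0" --pt "0 0 0 0 0.65 -0.25 0" --pt "0 0 0 0 0 0 0" --pt "0 0 0 0 0 0 0" --pt "0 0 0 0 0 0 0" --pt "0 0 0 0 0 0 0"

```text
t: 16.1
tool_pos: [0.4938, -0.125, 0.2732]
tool_rot: [2.038, 2.021, 0.354]
contact_force: [-0.3, -1.2, -3.3]
opening: 0.0063
```

Call:
jog_arm --pt "0 0 0 0 0.68 -0.18 0" --pt "0 0 0 0 0.68 -0.18 0" --pt "0 0 0 0 0.69 -0.12 0" --pt "0 0 0 0 0.69 -0.1 0" --pt "0 0 0 0 0 0 0" --pt "0 0 0 0 0 0 0" --pt "0 0 0 0 0 0 0" --pt "0 0 0 0 0 0 0" --pt "0 0 0 0 0 0 0" --pt "0 0 0 0 0 0 0" --pt "0 0 0 0 0 0 0" --pt "0 0 0 0 0 0 0"

```text
t: 17.1
tool_pos: [0.5176, -0.1252, 0.2885]
tool_rot: [2.037, 2.021, 0.354]
contact_force: [-1.8, -0.7, -1.3]
opening: 0.0067
```

```bash
python3 tip.py | head -2; python3 - <<'E'
from h import *
np.set_printoptions(precision=3,suppress=True)
for n in('side','top'):
    im,d,K,T=shot(n,n+'5');P=cloud(d,K,T)
    y=cv2.inRange(cv2.cvtColor(im,cv2.COLOR_RGB2HSV),(18,130,80),(35,255,255))
    nn,l,st,ce=cv2.connectedComponentsWithStats(y)
    for i in range(1,nn):
        if st[i,4]>4: print(n,ce[i],st[i,4],np.nanmedian(P[l==i],0))
    if n=='side':cv2.imwrite('pics/s5c.png',cv2.resize(im[160:320,290:450][:,:,::-1],(600,600),interpolation=cv2.INTER_CUBIC))
E
```

```text
[ 0.51758251 -0.12522214  0.28847304] [-1.83455161 -0.67648177 -1.29743593] 0.006719937055409306
b rel [-0.05970328  0.11877616] 0.13293704754851723
side [421.167 212.389] 18 [0.856 0.055 0.095]
side [441.162 239.946] 37 [ 0.857 -0.065  0.08 ]
side [247.308 238.   ] 13 [0.351 0.187 0.037]
side [390.857 255.381] 21 [ 0.661 -0.123  0.129]
top [293.  118.5] 14 [0.854 0.06  0.087]
top [336.375 120.   ] 8 [ 0.855 -0.059  0.079]
top [355.    191.271] 48 [ 0.646 -0.113  0.144]
top [243.5   301.222] 18 [0.349 0.184 0.034]
```

View pics/s5c.png

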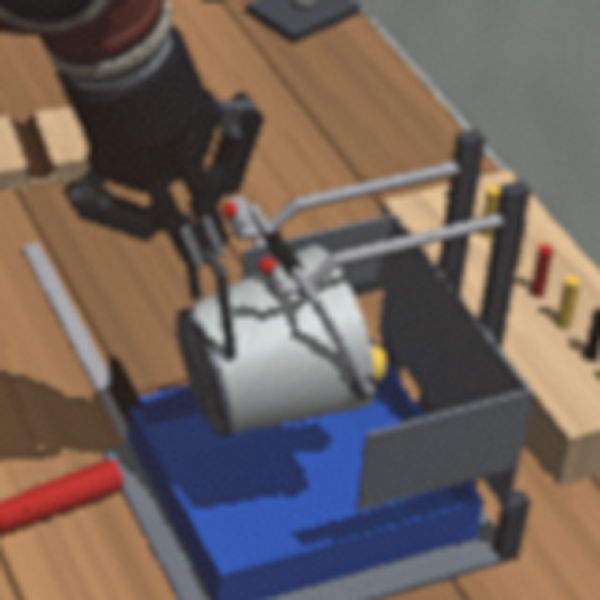

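At about 100° a yellow roller end shows at the mouth (378,362) but nothing has dropped yet. I'll tip further.

Call:
jog_arm --pt "0 0 0 0 0.35 -0.02 0" --pt "0 0 0 0 0.35 -0.02 0" --pt "0 0 0 0 0.35 0 0" --pt "0 0 0 0 0.35 0 0" --pt "0 0 0 0 0.35 0.02 0" --pt "0 0 0 0 0.35 0.02 0" --pt "0 0 0 0 0 0 0" --pt "0 0 0 0 0 0 0" --pt "0 0 0 0 0 0 0" --pt "0 0 0 0 0 0 0" --pt "0 0 0 0 0 0 0" --pt "0 0 0 0 0 0 0"

```text
t: 18.2
tool_pos: [0.5381, -0.1258, 0.3014]
tool_rot: [2.033, 2.019, 0.355]
contact_force: [-16.5, 1.9, 15.8]
opening: 0.0065
```

```bash
cat > y.py <<'E'
from h import *
import sys
np.set_printoptions(precision=3,suppress=True)
for n in sys.argv[2:]:
    im,d,K,T=shot(n,n+sys.argv[1]);P=cloud(d,K,T)
    y=cv2.inRange(cv2.cvtColor(im,cv2.COLOR_RGB2HSV),(18,130,60),(35,255,255))
    nn,l,st,ce=cv2.connectedComponentsWithStats(y)
    for i in range(1,nn):
        if st[i,4]>4: print(n,ce[i],st[i,4],np.nanmedian(P[l==i],0))
E
python3 tip.py|head -2; python3 y.py 6 side top
```

```text
[ 0.5380564  -0.12575661  0.3014194 ] [-16.45560468   1.92734055  15.84809769] 0.00652386478075542
b rel [-0.03921129  0.13172925] 0.13744133629242164
side [421.167 212.389] 18 [0.856 0.055 0.094]
side [441.162 239.946] 37 [ 0.858 -0.065  0.08 ]
side [247.385 238.385] 13 [0.351 0.186 0.036]
side [384.769 280.5  ] 26 [ 0.655 -0.119  0.039]
top [292.933 118.6  ] 15 [0.856 0.06  0.083]
top [336.375 120.   ] 8 [ 0.855 -0.059  0.081]
top [352.68 184.36] 25 [ 0.684 -0.111  0.042]
top [357. 185.] 13 [ 0.682 -0.123  0.039]
top [243.385 301.385] 13 [0.349 0.185 0.037]
```

Rollers are now in the tray at z≈0.04, and the stays are touching the prong tips. Waiting briefly after a small back-off, then retracing the arc.

Call:
jog_arm --pt "0 0 0 0 -0.35 -0.02 0" --pt "0 0 0 0 -0.35 -0.02 0" --pt "0 0 0 0 0 0 0" --pt "0 0 0 0 0 0 0" --pt "0 0 0 0 0 0 0" --pt "0 0 0 0 -0.35 0 0" --pt "0 0 0 0 -0.35 0 0" --pt "0 0 0 0 -0.35 0.02 0" --pt "0 0 0 0 -0.35 0.02 0" --pt "0 0 0 0 0 0 0"

```text
t: 19.13
tool_pos: [0.5172, -0.1252, 0.2879]
tool_rot: [2.038, 2.021, 0.354]
contact_force: [-3.4, -0.7, -0.2]
opening: 0.0066
```

Call:
jog_arm --pt "0 0 0 0 -0.69 0.1 0" --pt "0 0 0 0 -0.69 0.12 0" --pt "0 0 0 0 -0.68 0.18 0" --pt "0 0 0 0 -0.68 0.18 0" --pt "0 0 0 0 -0.65 0.25 0" --pt "0 0 0 0 -0.65 0.26 0" --pt "0 0 0 0 -0.62 0.32 0" --pt "0 0 0 0 -0.62 0.32 0" --pt "0 0 0 0 -0.59 0.38 0" --pt "0 0 0 0 -0.58 0.39 0" --pt "0 0 0 0 -0.54 0.44 0" --pt "0 0 0 0 -0.54 0.45 0"

```text
t: 20.13
tool_pos: [0.4583, -0.1248, 0.2303]
tool_rot: [2.037, 2.021, 0.354]
contact_force: [0.0, -0.0, 1.1]
opening: 0.0069
```

Call:
jog_arm --pt "0 0 0 0 -0.49 0.5 0" --pt "0 0 0 0 -0.49 0.5 0" --pt "0 0 0 0 -0.44 0.55 0" --pt "0 0 0 0 -0.44 0.55 0" --pt "0 0 0 0 -0.38 0.59 0" --pt "0 0 0 0 -0.38 0.59 0" --pt "0 0 0 0 -0.32 0.63 0" --pt "0 0 0 0 -0.32 0.63 0" --pt "0 0 0 0 -0.25 0.66 0" --pt "0 0 0 0 -0.25 0.66 0" --pt "0 0 0 0 0 0 0"

```text
t: 21.05
tool_pos: [0.4425, -0.1245, 0.1607]
tool_rot: [2.04, 2.023, 0.353]
contact_force: [-1.4, 0.2, -0.7]
opening: 0.0064
```

Call:
jog_arm --pt "0 0 0 0 -0.18 0.68 0" --pt "0 0 0 0 -0.18 0.68 0" --pt "0 0 0 0 -0.11 0.69 0" --pt "0 0 0 0 -0.11 0.69 0" --pt "0 0 0 0 -0.04 0.7 0" --pt "0 0 0 0 -0.04 0.7 0" --pt "0 0 0 0 0.04 0.7 0" --pt "0 0 0 0 0.04 0.7 0" --pt "0 0 0 0 0.11 0.69 0" --pt "0 0 0 0 0.11 0.69 0" --pt "0 0 0 0 0.19 0.68 0" --pt "0 0 0 0 0.19 0.68 0"

```text
t: 22.05
tool_pos: [0.4729, -0.1257, 0.0851]
tool_rot: [2.036, 2.02, 0.355]
contact_force: [0.7, 0.5, 4.6]
opening: 0.0061
```

```bash
python3 tip.py|head -2; python3 y.py 7 side top; python3 - <<'E'
import cv2,numpy as np
a=cv2.imread('pics/side7.png')[160:320,290:450];b=cv2.imread('pics/top7.png')[150:260,300:410]
cv2.imwrite('pics/c7.png',np.hstack([cv2.resize(x,(400,400),interpolation=cv2.INTER_CUBIC) for x in(a,b)]))
E
```

```text
[ 0.47286082 -0.12565327  0.08511915] [0.74648826 0.49310793 4.61913045] 0.006064767398993132
b rel [-0.10441901 -0.08457553] 0.1343739190251452
side [421.2 212.3] 20 [0.856 0.055 0.093]
side [441.162 239.946] 37 [ 0.857 -0.065  0.079]
side [246.8 238.6] 5 [ 0.294 -0.129  0.305]
side [367.433 260.4  ] 60 [ 0.599 -0.114  0.13 ]
side [384.769 280.5  ] 26 [ 0.654 -0.119  0.039]
top [293.  118.5] 14 [0.855 0.06  0.084]
top [336.444 119.778] 9 [ 0.854 -0.059  0.087]
top [353.64  187.919] 86 [ 0.674 -0.112  0.038]
top [357.467 206.867] 15 [ 0.606 -0.12   0.134]
top [364.8 207.8] 5 [ 0.604 -0.141  0.134]
top [243.375 301.25 ] 16 [0.349 0.185 0.038]
```

View pics/c7.png

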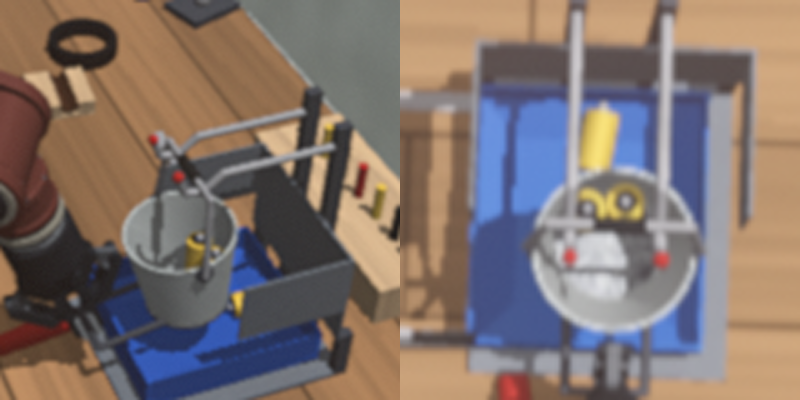

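One roller is in the tray. The top crop shows two still in the pail, standing on end near (605,205), so there are three in all. I'll tip again and hold longer with a little shaking.

Call:
jog_arm --pt "0 0 0 0 -0.37 -1.35 0" --pt "0 0 0 0 -0.22 -1.38 0" --pt "0 0 0 0 -0.08 -1.4 0" --pt "0 0 0 0 0.07 -1.4 0" --pt "0 0 0 0 0.21 -1.38 0" --pt "0 0 0 0 0.36 -1.35 0" --pt "0 0 0 0 0.5 -1.31 0" --pt "0 0 0 0 0.63 -1.25 0" --pt "0 0 0 0 0.76 -1.18 0" --pt "0 0 0 0 0.88 -1.09 0" --pt "0 0 0 0 0.98 -0.99 0" --pt "0 0 0 0 0 0 0"

```text
t: 23.15
tool_pos: [0.4601, -0.1253, 0.2331]
tool_rot: [2.034, 2.019, 0.355]
contact_force: [-0.7, 0.1, -1.6]
opening: 0.0046
```

Call:
jog_arm --pt "0 0 0 0 1.08 -0.88 0" --pt "0 0 0 0 1.17 -0.77 0" --pt "0 0 0 0 1.24 -0.64 0" --pt "0 0 0 0 1.3 -0.51 0" --pt "0 0 0 0 1.35 -0.37 0" --pt "0 0 0 0 1.4 -0.22 0" --pt "0 0 0 0 1.4 -0.05 0" --pt "0 0 0 0 0.5 0.05 0" --pt "0 0 0 0 0 0 0" --pt "0 0 0 0 0 0 0" --pt "0 0 0 0 0 0 0" --pt "0 0 0 0 0 0 0"

```text
t: 24.15
tool_pos: [0.535, -0.1253, 0.2937]
tool_rot: [2.038, 2.021, 0.354]
contact_force: [0.3, -0.4, 0.1]
opening: 0.0003
```

Call:
jog_arm --pt "0 0 0 0 -0.8 0 0" --pt "0 0 0 0 0.8 0 0" --pt "0 0 0 0 -0.8 0 0" --pt "0 0 0 0 0.8 0 0" --pt "0 0 0 0 0 0 0" --pt "0 0 0 0 0 0 0" --pt "0 0 0 0 0 0 0" --pt "0 0 0 0 0 0 0" --pt "0 0 0 0 0 0 0" --pt "0 0 0 0 0 0 0" --pt "0 0 0 0 0 0 0" --pt "0 0 0 0 0 0 0"

```text
t: 25.15
tool_pos: [0.5356, -0.1253, 0.2943]
tool_rot: [2.037, 2.021, 0.354]
contact_force: [0.5, 0.4, 0.2]
opening: -0.0
```

```bash
python3 tip.py|head -2; python3 y.py 8 side top; python3 - <<'E'
import cv2,numpy as np
a=cv2.imread('pics/side8.png')[160:320,290:450];b=cv2.imread('pics/top8.png')[150:260,300:410]
cv2.imwrite('pics/c8.png',np.hstack([cv2.resize(x,(400,400),interpolation=cv2.INTER_CUBIC) for x in(a,b)]))
E
```

```text
[ 0.53564065 -0.12534532  0.2943441 ] [0.47841583 0.40524855 0.15752643] -1.538188731066158e-05
b rel [-0.04164501  0.12464727] 0.13142012389966715
side [421.2 212.3] 20 [0.855 0.055 0.095]
side [441.162 239.946] 37 [ 0.857 -0.064  0.08 ]
side [247.333 238.5  ] 12 [0.35  0.185 0.037]
side [365.783 264.609] 23 [ 0.6   -0.108  0.106]
side [385.235 281.353] 17 [ 0.654 -0.123  0.041]
top [293.  118.5] 14 [0.855 0.06  0.084]
top [336.375 120.   ] 8 [ 0.854 -0.059  0.085]
top [353.786 185.821] 56 [ 0.679 -0.112  0.04 ]
top [360.4 206.8] 5 [ 0.611 -0.129  0.105]
top [352.557 218.696] 79 [ 0.578 -0.111  0.101]
top [243.4 301.4] 15 [0.349 0.184 0.038]
```

View pics/c8.png

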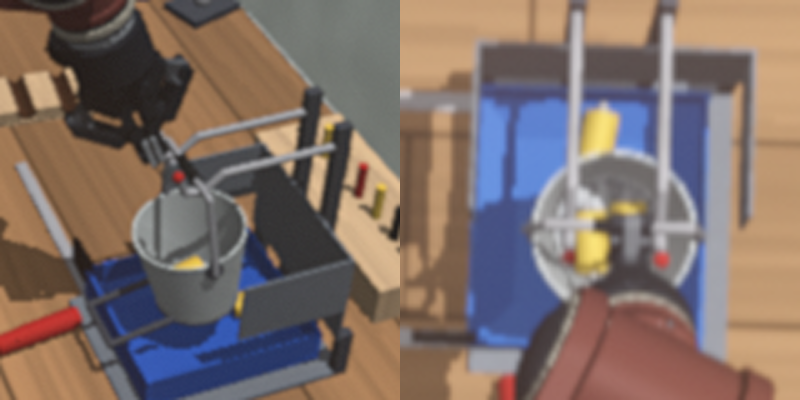

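The bar crept off the pads during the second lift and the pail swung back, still hanging upright, with two rollers in it. I'll regrasp the bar deeper and with more force.

Call:
jog_arm --pt "0 0 0 0 -1.4 0 0" --pt "0 0 0 0 -3 0 0" --pt "0 0 0 0 -3 0 0.2" --pt "0 0 0 0 -3 0.6 0.5" --pt "0 0 0 0 -3 2 0.5" --pt "0 0 0 0 0 0 0.5" --pt "0 0 0 0 0 0 0.5"

```text
t: 25.83
tool_pos: [0.4172, -0.124, 0.2212]
tool_rot: [2.042, 2.022, 0.353]
contact_force: [-0.2, -0.6, 1.7]
opening: 0.0426
```

```bash
python3 w5.py; python3 g.py .471 -.1245 .082 -0.5 -20
```

```text
1323 [ 0.4807 -0.1567  0.067 ] [ 0.52   -0.0884  0.0798]
402 [ 0.4842 -0.1227  0.0727] [ 0.4808 -0.1429  0.067 ] [ 0.4887 -0.103   0.075 ]
centre [ 0.4853 -0.1234  0.07  ]
t 25.88 pos [ 0.4191 -0.1248  0.2246] F [ 0.6125 -1.0369  0.8569] open 0.0424 q [-0.5686 -0.6654  2.255   0.1905  1.2546 -0.5922]
turn [0.0023 0.0034 0.0007] rows 0.037816552173425576
then shift cm [ 0.0704  0.0039 15.1719] rows 4.334884406538593
```

Call:
jog_arm --pt "0 0 0 0.1 0.5 3 0.35" --pt "0 0 0 0 0.4 3 0.35" --pt "0 0 0 0 0 3 0.35" --pt "0 0 0 0 0 3 0.35" --pt "0 0 0 0 0 2.5 0.35" --pt "0 0 0 0 0 1.7 0.35" --pt "0 0 0 0 0 0 0" --pt "0 0 0 0 0 0 0" --pt "0 0 0 0 0 0 0" --pt "0 0 0 0 0 0 0" --pt "0 0 0 0 0 0 0" --grip_force 60

```text
t: 26.8
tool_pos: [0.4839, -0.1252, 0.0769]
tool_rot: [2.035, 2.019, 0.355]
contact_force: [-0.8, 0.0, 0.0]
opening: 0.0055
```

```bash
sed -i 's/.005\])\[\[0,2\]\]/.006])[[0,2]]/; s/109,6/127,6/' tip.py; python3 tip.py
```

```text
[ 0.48386169 -0.12516574  0.0769212 ] [-0.81075621  0.02812136  0.00281645] 0.00551921525367975
b rel [-0.09306336 -0.09370842] 0.13206838591280004
[-0.01 -0.52 -1.28]
[-0.01 -0.38 -1.33]
[-0.01 -0.24 -1.36]
[-0.01 -0.1  -1.38]
[-0.01  0.05 -1.38]
[-0.01  0.19 -1.37]
[-0.01  0.34 -1.34]
[-0.01  0.47 -1.3 ]
[-0.01  0.61 -1.24]
[-0.    0.73 -1.17]
[-0.    0.85 -1.09]
[-0.    0.96 -0.99]
[ 0.    1.06 -0.89]
[ 0.    1.15 -0.77]
[ 0.    1.22 -0.65]
[ 0.    1.28 -0.52]
[ 0.01  1.33 -0.38]
[ 0.01  1.36 -0.24]
[ 0.01  1.38 -0.1 ]
[0.01 1.38 0.05]
[0.01 1.37 0.19]
```

Call:
jog_arm --pt "0 0 0 0 -0.27 -0.65 0" --pt "0 0 0 0 -0.26 -0.66 0" --pt "0 0 0 0 -0.19 -0.68 0" --pt "0 0 0 0 -0.19 -0.68 0" --pt "0 0 0 0 -0.12 -0.7 0" --pt "0 0 0 0 -0.12 -0.7 0" --pt "0 0 0 0 -0.05 -0.7 0" --pt "0 0 0 0 -0.05 -0.7 0" --pt "0 0 0 0 0.02 -0.7 0" --pt "0 0 0 0 0.02 -0.7 0" --pt "0 0 0 0 0.1 -0.7 0" --pt "0 0 0 0 0.1 -0.7 0"

```text
t: 27.8
tool_pos: [0.4446, -0.124, 0.1498]
tool_rot: [2.037, 2.021, 0.354]
contact_force: [-0.1, -1.0, -3.4]
opening: 0.0056
```

Call:
jog_arm --pt "0 0 0 0 0.17 -0.69 0" --pt "0 0 0 0 0.17 -0.69 0" --pt "0 0 0 0 0.24 -0.67 0" --pt "0 0 0 0 0.24 -0.67 0" --pt "0 0 0 0 0.31 -0.64 0" --pt "0 0 0 0 0.31 -0.64 0" --pt "0 0 0 0 0.37 -0.6 0" --pt "0 0 0 0 0.38 -0.6 0" --pt "0 0 0 0 0.43 -0.56 0" --pt "0 0 0 0 0.44 -0.56 0" --pt "0 0 0 0 0.49 -0.51 0" --pt "0 0 0 0 0.49 -0.51 0"

```text
t: 28.8
tool_pos: [0.4578, -0.1238, 0.2323]
tool_rot: [2.038, 2.021, 0.354]
contact_force: [0.1, -0.5, -4.9]
opening: 0.0053
```

Call:
jog_arm --pt "0 0 0 0 0.54 -0.46 0" --pt "0 0 0 0 0.54 -0.46 0" --pt "0 0 0 0 0.58 -0.4 0" --pt "0 0 0 0 0.59 -0.39 0" --pt "0 0 0 0 0.62 -0.34 0" --pt "0 0 0 0 0.63 -0.33 0" --pt "0 0 0 0 0.65 -0.27 0" --pt "0 0 0 0 0.66 -0.26 0" --pt "0 0 0 0 0.68 -0.2 0" --pt "0 0 0 0 0.68 -0.19 0" --pt "0 0 0 0 0 0 0" --pt "0 0 0 0 0 0 0"

```text
t: 29.8
tool_pos: [0.5047, -0.1241, 0.2844]
tool_rot: [2.037, 2.021, 0.354]
contact_force: [-0.5, -0.3, -6.2]
opening: 0.0053
```

```bash
python3 tip.py|head -2; python3 y.py 9 side top
```

```text
[ 0.50465885 -0.12412356  0.28435321] [-0.50070949 -0.29952904 -6.21352644] 0.0052591393723997815
b rel [-0.07228332  0.11371725] 0.1347460226675728
side [421.2 212.3] 20 [0.856 0.054 0.094]
side [441.162 239.946] 37 [ 0.859 -0.064  0.077]
side [247.105 238.421] 19 [0.35  0.183 0.036]
side [384.769 280.5  ] 26 [ 0.654 -0.118  0.039]
top [293.  118.5] 14 [0.855 0.06  0.086]
top [336.375 120.   ] 8 [ 0.854 -0.059  0.083]
top [351.942 188.038] 52 [ 0.673 -0.109  0.04 ]
top [356.281 188.906] 32 [ 0.671 -0.12   0.037]
top [243.471 301.353] 17 [0.349 0.184 0.039]
```

Call:
jog_arm --pt "0 0 0 0 0.68 0 0" --pt "0 0 0 0 0.69 0 0" --pt "0 0 0 0 0.69 0.03 0" --pt "0 0 0 0 0.5 0.05 0" --pt "0 0 0 0 0 0 0" --pt "0 0 0 0 0 0 0" --pt "0 0 0 0 0 0 0" --pt "0 0 0 0 0 0 0"

```text
t: 30.57
tool_pos: [0.5284, -0.1242, 0.2918]
tool_rot: [2.038, 2.021, 0.354]
contact_force: [-0.6, -0.5, -6.5]
opening: 0.0057
```

```bash
python3 tip.py|head -2; python3 y.py 10 side top|grep -v -e 0.8 -e 0.35 -e 0.349;  python3 - <<'E'
import cv2,numpy as np
a=cv2.imread('pics/side10.png')[160:320,290:450]
cv2.imwrite('pics/c10.png',cv2.resize(a,(600,600),interpolation=cv2.INTER_CUBIC))
E
```

```text
[ 0.52839747 -0.12424023  0.2917896 ] [-0.572839   -0.46737175 -6.54770574] 0.005708883824093102
b rel [-0.04854885  0.12115211] 0.13051752863457103
side [384.769 280.5  ] 26 [ 0.654 -0.12   0.039]
top [352.519 184.852] 27 [ 0.682 -0.111  0.039]
top [357.077 185.308] 13 [ 0.682 -0.123  0.04 ]
top [243.5 301.5] 12 [0.348 0.184 0.037]
```

View pics/c10.png

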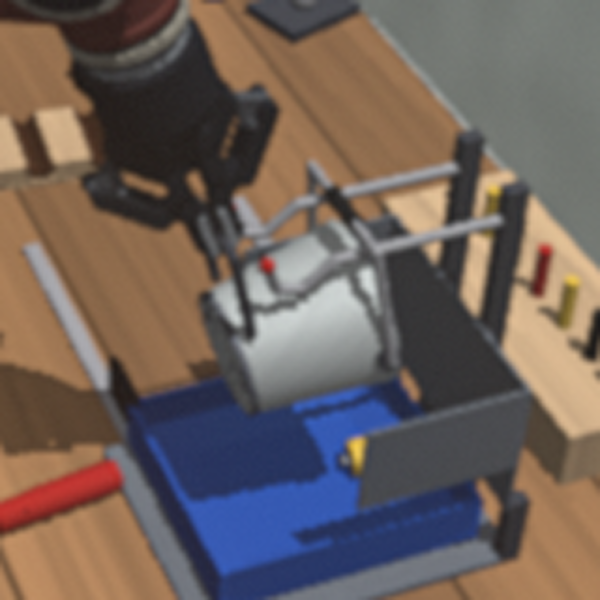

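The bail has ridden up out of the dip, backwards over the step, because I pulled with too large a radius. I'll measure where it is before lowering it back.

```bash
cat > bail.py <<'E'
from h import *
import sys
np.set_printoptions(precision=4,suppress=True)
for n in('side','top'):
    im,d,K,T=shot(n,'b_'+n+sys.argv[1]);P=cloud(d,K,T);hsv=cv2.cvtColor(im,cv2.COLOR_RGB2HSV)
    k=(P[...,0]>.54)&(P[...,0]<.70)&(abs(P[...,1]+.124)<.017)&(P[...,2]>.225)&(P[...,2]<.34)
    q=P[k];print(n,'between prongs',len(q))
    if len(q): print(np.percentile(q,[2,25,50,75,98],axis=0))
    k=(P[...,0]>.54)&(P[...,0]<.70)&(P[...,1]<-.162)&(P[...,1]>-.185)&(P[...,2]>.15)&(P[...,2]<.34)
    q=P[k];q=q[np.argsort(q[:,2])];print('side arm -y'); print(q[::max(1,len(q)//12)])
E
python3 bail.py 1
```

```text
side between prongs 317
[[ 0.5406 -0.1404  0.2257]
 [ 0.5631 -0.1321  0.2352]
 [ 0.5942 -0.124   0.2448]
 [ 0.6165 -0.1168  0.2816]
 [ 0.6267 -0.1081  0.3382]]
side arm -y
[[ 0.5504 -0.1621  0.1532]
 [ 0.6065 -0.1728  0.1677]
 [ 0.6367 -0.1768  0.1748]
 [ 0.563  -0.1717  0.1812]
 [ 0.6173 -0.175   0.1862]
 [ 0.6182 -0.1776  0.1915]
 [ 0.5401 -0.162   0.1967]
 [ 0.5752 -0.1652  0.2012]
 [ 0.6181 -0.175   0.2056]
 [ 0.5861 -0.1628  0.2119]
 [ 0.6284 -0.1836  0.2193]
 [ 0.6247 -0.1778  0.2316]
 [ 0.6176 -0.1664  0.2801]]
top between prongs 317
[[ 0.5461 -0.14    0.2263]
 [ 0.5916 -0.1308  0.2342]
 [ 0.6045 -0.1212  0.2394]
 [ 0.6159 -0.1135  0.2484]
 [ 0.6243 -0.1079  0.2868]]
side arm -y
[[ 0.6483 -0.1621  0.1586]
 [ 0.628  -0.183   0.1902]
 [ 0.6272 -0.1775  0.1946]
 [ 0.5884 -0.1681  0.1971]
 [ 0.5725 -0.163   0.2024]
 [ 0.5798 -0.1651  0.2048]
 [ 0.6122 -0.1717  0.2084]
 [ 0.6091 -0.169   0.2113]
 [ 0.5961 -0.1666  0.2141]
 [ 0.6255 -0.1705  0.2189]
 [ 0.6096 -0.1631  0.2239]
 [ 0.633  -0.1643  0.233 ]
 [ 0.6209 -0.1636  0.2754]]
```

Call:
jog_arm --pt "0 0 0 0 -0.9 -0.33 0" --pt "0 0 0 0 -0.9 -0.33 0" --pt "0 0 0 0 -0.9 -0.33 0" --pt "0 0 0 0 -0.87 -0.31 0" --pt "0 0 0 0 0 0 0" --pt "0 0 0 0 -0.28 0.78 0" --pt "0 0 0 0 -0.28 0.78 0" --pt "0 0 0 0 -0.28 0.78 0" --pt "0 0 0 0 -0.28 0.76 0" --pt "0 0 0 0 0 0 0" --pt "0 0 0 0 0 0 0" --grip_force 40

```text
t: 31.68
tool_pos: [0.4907, -0.1241, 0.2587]
tool_rot: [2.038, 2.021, 0.354]
contact_force: [-2.6, 0.4, 0.1]
opening: 0.0055
```

```bash
python3 bail.py 2; python3 tip.py|head -2
```

```text
side between prongs 52
[[ 0.5728 -0.1399  0.2485]
 [ 0.5743 -0.1329  0.2522]
 [ 0.5763 -0.1248  0.2541]
 [ 0.5797 -0.1167  0.2563]
 [ 0.5832 -0.1087  0.2581]]
side arm -y
[[ 0.6175 -0.1762  0.15  ]
 [ 0.5816 -0.176   0.1552]
 [ 0.553  -0.1729  0.1621]
 [ 0.5502 -0.1727  0.1663]
 [ 0.5902 -0.178   0.1711]
 [ 0.5712 -0.1721  0.1755]
 [ 0.5978 -0.1831  0.1798]
 [ 0.6034 -0.1819  0.1835]
 [ 0.572  -0.1683  0.1885]
 [ 0.6031 -0.175   0.1941]
 [ 0.5867 -0.169   0.2008]
 [ 0.5843 -0.1817  0.222 ]
 [ 0.5771 -0.1693  0.2546]]
top between prongs 75
[[ 0.5745 -0.1395  0.227 ]
 [ 0.5769 -0.1312  0.252 ]
 [ 0.5798 -0.1229  0.2545]
 [ 0.5836 -0.1154  0.2563]
 [ 0.5941 -0.1082  0.2585]]
side arm -y
[[ 0.6103 -0.1686  0.1517]
 [ 0.5458 -0.1661  0.1684]
 [ 0.5583 -0.1681  0.1726]
 [ 0.5655 -0.1701  0.177 ]
 [ 0.5727 -0.1696  0.1811]
 [ 0.5492 -0.1623  0.1839]
 [ 0.5667 -0.1667  0.1877]
 [ 0.5969 -0.1733  0.1919]
 [ 0.581  -0.1658  0.1956]
 [ 0.5907 -0.1679  0.1987]
 [ 0.5991 -0.1668  0.2108]
 [ 0.5862 -0.175   0.2334]
 [ 0.5761 -0.164   0.2519]]
[ 0.49094048 -0.12417957  0.25953632] [-2.99428877 -0.88782236 -0.36667154] 0.005479542893578623
b rel [-0.08600036  0.08890085] 0.1236908365916596
```

Call:
jog_arm --pt "0 0 0 0 0 0 0" --pt "0 0 0 0 0 0 0" --pt "0 0 0 0 0.15 -0.51 0" --pt "0 0 0 0 0.15 -0.51 0" --pt "0 0 0 0 0.15 -0.51 0" --pt "0 0 0 0 0.57 -0.16 0" --pt "0 0 0 0 0.57 -0.15 0" --pt "0 0 0 0 0.58 -0.15 0" --pt "0 0 0 0 0.58 -0.15 0" --pt "0 0 0 0 0 0 0" --pt "0 0 0 0 0 0 0" --grip_force 20

```text
t: 32.7
tool_pos: [0.5096, -0.124, 0.2885]
tool_rot: [2.037, 2.022, 0.354]
contact_force: [-0.0, 0.2, -6.5]
opening: 0.0051
```

```bash
python3 bail.py 3|grep -v -A12 arm; python3 tip.py|head -2
```

```text
side between prongs 145
[[ 0.5616 -0.1403  0.2253]
 [ 0.5827 -0.1303  0.229 ]
 [ 0.588  -0.1243  0.2319]
 [ 0.5927 -0.116   0.2646]
 [ 0.6011 -0.1089  0.2691]]
side arm -y
[[ 0.5703 -0.1662  0.1501]
 [ 0.6059 -0.1755  0.1602]
 [ 0.5613 -0.1714  0.1681]
 [ 0.5442 -0.1732  0.1755]
 [ 0.5769 -0.1762  0.1806]
 [ 0.5944 -0.1778  0.1862]
 [ 0.5858 -0.1727  0.1911]
 [ 0.5554 -0.1691  0.1946]
 [ 0.5642 -0.1664  0.1992]
 [ 0.5979 -0.173   0.2039]
 [ 0.5996 -0.1795  0.2089]
 [ 0.59   -0.1647  0.2187]
 [ 0.5902 -0.1728  0.2628]]
top between prongs 192
[[ 0.5659 -0.1388  0.2252]
 [ 0.5806 -0.1308  0.2282]
 [ 0.5878 -0.1221  0.2327]
 [ 0.5936 -0.1146  0.263 ]
 [ 0.6069 -0.1075  0.2691]]
side arm -y
[[ 0.5966 -0.1797  0.1768]
 [ 0.5983 -0.1791  0.1828]
 [ 0.608  -0.1811  0.1867]
 [ 0.592  -0.1736  0.1903]
 [ 0.5916 -0.1708  0.193 ]
 [ 0.5531 -0.1664  0.1957]
 [ 0.5729 -0.1657  0.1994]
 [ 0.5776 -0.1654  0.2017]
 [ 0.5848 -0.1651  0.2043]
 [ 0.5793 -0.1624  0.2076]
 [ 0.6062 -0.1664  0.2139]
 [ 0.5896 -0.1703  0.2603]
 [ 0.5937 -0.165   0.2649]]
[ 0.50901472 -0.12398947  0.28802614] [-0.25583966  0.78836387 -6.7311287 ] 0.005455934641082372
b rel [-0.06793546  0.11738724] 0.1356281312482298
```

Call:
jog_arm --pt "0 0 0 0 -0.73 0.23 0" --pt "0 0 0 0 -0.72 0.23 0" --pt "0 0 0 0 -0.72 0.24 0" --pt "0 0 0 0 0 0 0" --pt "0 0 0 0 0 0 0" --grip_force 40

```text
t: 33.22
tool_pos: [0.4907, -0.124, 0.2743]
tool_rot: [2.038, 2.021, 0.354]
contact_force: [-0.2, 0.5, -4.4]
opening: 0.0053
```

```bash
python3 bail.py 4|grep -v -A12 arm; python3 tip.py|head -2;python3 -c "
from h import *
print(ctrl.get_obs()['wrist_torque'])"
```

```text
side between prongs 49
[[ 0.5714 -0.1405  0.2255]
 [ 0.5738 -0.1328  0.2535]
 [ 0.5755 -0.1236  0.2552]
 [ 0.5787 -0.1166  0.2564]
 [ 0.5849 -0.1094  0.2586]]
side arm -y
[[ 0.5438 -0.1712  0.1501]
 [ 0.576  -0.1761  0.1572]
 [ 0.5851 -0.1842  0.1649]
 [ 0.5407 -0.1697  0.1702]
 [ 0.5574 -0.1734  0.1745]
 [ 0.5808 -0.1796  0.1789]
 [ 0.5508 -0.1692  0.183 ]
 [ 0.5537 -0.1681  0.1877]
 [ 0.5641 -0.1679  0.1907]
 [ 0.5496 -0.1643  0.1956]
 [ 0.5692 -0.1667  0.2011]
 [ 0.5832 -0.1783  0.2227]
 [ 0.5754 -0.1733  0.2522]]
top between prongs 70
[[ 0.5697 -0.1399  0.2257]
 [ 0.5747 -0.1318  0.2525]
 [ 0.5772 -0.123   0.2538]
 [ 0.5806 -0.1157  0.2561]
 [ 0.585  -0.1083  0.2584]]
side arm -y
[[ 0.5802 -0.1811  0.1645]
 [ 0.5403 -0.1684  0.1731]
 [ 0.589  -0.1849  0.1768]
 [ 0.5782 -0.1747  0.1794]
 [ 0.552  -0.1674  0.1833]
 [ 0.5722 -0.1718  0.186 ]
 [ 0.5744 -0.1715  0.1887]
 [ 0.5817 -0.1712  0.1911]
 [ 0.5915 -0.1708  0.1935]
 [ 0.5709 -0.1685  0.1958]
 [ 0.5904 -0.1677  0.2009]
 [ 0.5817 -0.1691  0.2472]
 [ 0.5785 -0.1687  0.2528]]
[ 0.49114131 -0.12406635  0.27485741] [-0.55855537  0.14618918 -4.63914406] 0.005697481792851136
b rel [-0.08579888  0.10422217] 0.1349952187496734
[0.03230892 0.74441875 0.03926131]
```

The bail is reseated, and the wrist moment shows the grip holds the bar rigidly. So I'll turn the tool itself about the ear line.

Call:
jog_arm --pt "0.0524 0 0 0 0.7 -0.28 0" --pt "0.0524 0 0 0 0.7 -0.28 0" --pt "0.0524 0 0 0 0.7 -0.28 0" --pt "0.0524 0 0 0 0.7 -0.28 0" --pt "0.0524 0 0 0 0.7 -0.28 0" --pt "0.0524 0 0 0 0.7 -0.28 0" --pt "0.0524 0 0 0 0.7 -0.28 0" --pt "0 0 0 0 0 0 0" --pt "0 0 0 0 0 0 0"

```text
t: 34.07
tool_pos: [0.5364, -0.1243, 0.3029]
tool_rot: [-2.224, -2.207, 0.02]
contact_force: [-0.2, 0.8, -7.2]
opening: 0.0055
```

```bash
python3 bail.py 5|grep -A5 between; python3 tip.py|head -2; python3 y.py 11 side top
```

```text
side between prongs 317
[[ 0.5406 -0.14    0.2252]
 [ 0.5478 -0.1355  0.2279]
 [ 0.561  -0.131   0.2924]
 [ 0.5762 -0.1204  0.3295]
 [ 0.607  -0.1091  0.3389]]
--
top between prongs 0
side arm -y
[]
[ 0.53510106 -0.12421728  0.30263033] [-0.02150625 -0.76559989 -6.59388116] 0.005753476982450919
b rel [-0.04399691  0.13163115] 0.1387893637403141
side [421.167 212.389] 18 [0.857 0.056 0.094]
side [441.162 239.946] 37 [ 0.858 -0.064  0.079]
side [247.5   238.286] 14 [0.351 0.183 0.037]
side [384.769 280.5  ] 26 [ 0.654 -0.118  0.039]
top [293.  118.5] 14 [0.855 0.06  0.085]
top [336.375 120.   ] 8 [ 0.855 -0.059  0.08 ]
top [356.385 183.846] 13 [ 0.589 -0.103  0.559]
top [243.4 301.4] 15 [0.349 0.185 0.037]
```

```bash
cat > arm.py <<'E'
from h import *
import sys
np.set_printoptions(precision=4,suppress=True)
im,d,K,T=shot('side','a_'+sys.argv[1]);P=cloud(d,K,T)
k=(P[...,0]>.54)&(P[...,0]<.68)&(P[...,1]<-.158)&(P[...,1]>-.2)&(P[...,2]>.14)&(P[...,2]<.34)
q=P[k]
c=q[q[:,2]>.23];print('bail top corner',c[c[:,2]>c[:,2].max()-.012].mean(0),c[:,2].max())
for z in np.arange(.24,c[:,2].max(),.01):
    s=c[abs(c[:,2]-z)<.005]
    if len(s):print(round(z,3),s.mean(0))
# pail silhouette: grey pts between y -.16..-.08, rim = far x edge
o=cv2.cvtColor(im,cv2.COLOR_RGB2HSV)
k=(P[...,0]>.45)&(P[...,0]<.70)&(abs(P[...,1]+.165)<.02)&(P[...,2]>.1)&(P[...,2]<.235)&(o[...,1]<70);q=P[k]
for z in np.arange(.11,.235,.015):
    s=q[abs(q[:,2]-z)<.006]
    if len(s):print('pail z',round(z,3),s[:,0].min(),s[:,0].max())
E
python3 arm.py 1
```

```text
bail top corner [ 0.5838 -0.166   0.2579] 0.26602430226231777
0.24 [ 0.5804 -0.1762  0.2401]
0.25 [ 0.5799 -0.1718  0.2507]
0.26 [ 0.5825 -0.1668  0.2575]
pail z 0.14 0.5558046303034736 0.5896267612766858
pail z 0.155 0.4979219779262235 0.5936718548762852
pail z 0.17 0.49880780246065026 0.6034537799342532
pail z 0.185 0.5018272493233592 0.6057841702181231
pail z 0.2 0.5038590988638492 0.6086287917255163
pail z 0.215 0.5070771993451164 0.6108886446728632
pail z 0.23 0.5196022085311224 0.5870148546708662
```

Call:
jog_arm --pt "0.0524 0 0 0 0.7 -0.2 0" --pt "0.0524 0 0 0 0.7 -0.1 0" --pt "0 0 0 0 0 0 0" --pt "0 0 0 0 0 0 0" --pt "0 0 0 0 0 0 0" --pt "0 0 0 0 0 0 0" --pt "0 0 0 0 0 0 0" --pt "0 0 0 0 0 0 0"

```text
t: 34.98
tool_pos: [0.5489, -0.1244, 0.3054]
tool_rot: [-2.17, -2.15, 0.134]
contact_force: [-0.8, -0.0, -4.8]
opening: 0.0056
```

```bash
python3 arm.py 2; python3 tip.py|head -2; python3 y.py 12 side top | grep 0.0
```

```text
bail top corner [ 0.6014 -0.1591  0.2671] 0.2721161801120259
0.24 [ 0.58   -0.176   0.2396]
0.25 [ 0.5779 -0.1697  0.251 ]
0.26 [ 0.5886 -0.1644  0.2586]
0.27 [ 0.597  -0.1593  0.2686]
pail z 0.14 0.553487065398649 0.5952342468223485
pail z 0.155 0.5153483910420231 0.6045337477268506
pail z 0.17 0.49948639160712893 0.6036739140676112
pail z 0.185 0.501003102273935 0.6125272741271155
pail z 0.2 0.5063130716922735 0.6149191795658042
pail z 0.215 0.5109738273960006 0.6171192453280233
pail z 0.23 0.5161561898341457 0.5849849517065931
[ 0.5490463  -0.12440796  0.30542551] [ 0.16430316 -0.48488888 -4.57048689] 0.005580811228499704
b rel [-0.03067982  0.13446962] 0.13792509254303642
side [421.167 212.389] 18 [0.857 0.056 0.093]
side [441.105 240.026] 38 [ 0.857 -0.064  0.079]
side [247.5   238.286] 14 [0.351 0.183 0.036]
side [377.686 283.939] 245 [ 0.628 -0.122  0.041]
top [293.  118.5] 14 [0.855 0.06  0.084]
top [336.375 120.   ] 8 [ 0.854 -0.059  0.085]
top [243.4 301.4] 15 [0.349 0.185 0.038]
```

Call:
jog_arm --pt "-0.0524 0 0 0 -0.7 0.15 0" --pt "-0.0524 0 0 0 -0.7 0.2 0" --pt "-0.0524 0 0 0 -0.7 0.28 0" --pt "-0.0524 0 0 0 -0.7 0.28 0" --pt "-0.0524 0 0 0 -0.7 0.28 0" --pt "-0.0524 0 0 0 -0.7 0.28 0" --pt "-0.0524 0 0 0 -0.7 0.28 0" --pt "-0.0524 0 0 0 -0.7 0.28 0" --pt "-0.0524 0 0 0 -0.7 0.28 0"

```text
t: 35.88
tool_pos: [0.4889, -0.124, 0.2771]
tool_rot: [2.036, 2.02, 0.355]
contact_force: [0.1, -0.8, -5.0]
opening: 0.0056
```

Call:
jog_arm --pt "-0.0524 0 0 0 -0.7 0.27 0" --pt "-0.0524 0 0 0 -0.7 0.27 0" --pt "-0.0524 0 0 0 -0.7 0.27 0" --pt "-0.0524 0 0 0 -0.7 0.27 0" --pt "-0.0524 0 0 0 -0.7 0.27 0" --pt "-0.0524 0 0 0 -0.7 0.27 0" --pt "-0.0524 0 0 0 -0.7 0.27 0" --pt "-0.0524 0 0 0 -0.7 0.27 0" --pt "0 0 0 0 0 0 0"

```text
t: 36.63
tool_pos: [0.4505, -0.1233, 0.2265]
tool_rot: [1.779, 1.764, 0.708]
contact_force: [-0.2, -0.5, -4.8]
opening: 0.0058
```

```bash
python3 arm.py 3; python3 tip.py|head -2; python3 y.py 13 side top | grep 0.0; python3 g.py .41 -.124 .20 0 -45
```

```text
bail top corner [ 0.5724 -0.1669  0.2555] 0.26300224826848584
0.24 [ 0.5713 -0.1745  0.2393]
0.25 [ 0.5677 -0.1709  0.2517]
0.26 [ 0.5794 -0.1641  0.2584]
pail z 0.11 0.5131967600295771 0.5471083119894615
pail z 0.125 0.5023293791071123 0.6171143671463661
pail z 0.14 0.49456067734243125 0.6097858203892355
pail z 0.155 0.48891264691240865 0.5995741755466659
pail z 0.17 0.48289861782697296 0.5909507676478396
pail z 0.185 0.47240026853971806 0.5840356376028849
pail z 0.2 0.4667460838978752 0.5821300633522354
pail z 0.215 0.45496002584041084 0.5791359769845735
pail z 0.23 0.45658620492399904 0.5762961753605882
[ 0.45129622 -0.12367764  0.22851027] [-0.2576756  -0.32554096 -2.30844596] 0.0048557565188050884
b rel [-0.12354616  0.05918456] 0.13699075169968902
side [421.105 212.421] 19 [0.857 0.055 0.094]
side [441.184 240.026] 38 [ 0.857 -0.065  0.077]
side [247.    238.333] 18 [0.349 0.183 0.037]
side [382.819 287.628] 94 [ 0.633 -0.148  0.039]
side [357.4 282.2] 10 [ 0.584 -0.093  0.032]
top [292.933 118.6  ] 15 [0.855 0.06  0.085]
top [336.375 120.   ] 8 [ 0.855 -0.059  0.078]
top [352.956 187.769] 91 [ 0.674 -0.111  0.04 ]
top [361.147 197.706] 34 [ 0.646 -0.135  0.037]
top [365.857 197.905] 21 [ 0.647 -0.149  0.036]
top [243.375 301.25 ] 16 [0.349 0.185 0.038]
t 36.78 pos [ 0.4527 -0.124   0.2313] F [-0.6166  0.9681 -3.795 ] open 0.0053 q [-0.6688 -0.8417  2.4287  0.5383  0.9738 -0.8355]
turn [-0.0171  0.0087 -0.0031] rows 0.17677169883244526
then shift cm [-0.0011 -5.2331 -0.8024] rows 1.5126504206789577
```

Call:
jog_arm --pt "0 0 0 0 0 0 0.1" --pt "0 0 0 0 -0.3 0.2 0.2" --pt "0 0 0 0 -0.7 0.2 0.3" --pt "0 0 0 0 -1 0.2 0.4" --pt "0 0 0 0 -1.2 0.2 0.5" --pt "0 0 0 0 -1.2 0 0.6" --pt "0 0 0 0 -1.2 0 0.6" --pt "0 0 0 0 -1.2 -1 0.6" --pt "0 0 0 0 0 -2 0.6" --pt "0 0 0 0 0 -3 0.6" --pt "0 0 0 0 0 -3 0.6" --pt "0 0 0 0 0 0 0.6" --grip_force 30

```text
t: 37.78
tool_pos: [0.3883, -0.1531, 0.1843]
tool_rot: [1.771, 1.766, 0.734]
contact_force: [-0.4, 0.2, 0.8]
opening: 0.0509
```

```bash
python3 arm.py 4; python3 tip.py|head -2; python3 y.py 14 side top | grep 0.0; python3 - <<'E'
import cv2,numpy as np
a=cv2.imread('pics/side14.png')[150:330,280:460];b=cv2.imread('pics/top14.png')[150:260,300:410]
cv2.imwrite('pics/c14.png',np.hstack([cv2.resize(x,(400,400),interpolation=cv2.INTER_CUBIC) for x in(a,b)]))
E
```

```text
bail top corner [ 0.5716 -0.1625  0.2608] 0.2685064467265921
0.24 [ 0.5685 -0.1736  0.2402]
0.25 [ 0.5697 -0.169   0.251 ]
0.26 [ 0.5752 -0.1664  0.2572]
pail z 0.11 0.5211320794747468 0.5966530289452144
pail z 0.125 0.5212936183372565 0.6009832829103154
pail z 0.14 0.5156556559187213 0.6024473435015598
pail z 0.155 0.5157020526190544 0.603763266644747
pail z 0.17 0.508846061339923 0.6096742292228201
pail z 0.185 0.5606977037913866 0.6080623649983412
pail z 0.2 0.5621560796722778 0.5680508414592216
pail z 0.215 0.5633861720923227 0.5719409664444175
pail z 0.23 0.5639185848250721 0.5713954095658933
[ 0.38863084 -0.15244255  0.1842463 ] [-0.61579209 -0.21455528  0.1415922 ] 0.05110176398906612
b rel [-0.18616078  0.01497004] 0.18676171647885823
side [421.105 212.421] 19 [0.856 0.055 0.093]
side [441.128 240.103] 39 [ 0.857 -0.064  0.077]
side [382.819 287.628] 94 [ 0.633 -0.148  0.038]
top [292.933 118.6  ] 15 [0.854 0.06  0.085]
top [336.375 120.   ] 8 [ 0.854 -0.059  0.082]
top [352.956 187.769] 91 [ 0.674 -0.111  0.04 ]
top [363.413 199.12 ] 75 [ 0.643 -0.14   0.037]
top [334.742 213.419] 31 [ 0.601 -0.063  0.037]
top [243.375 301.25 ] 16 [0.349 0.185 0.037]
```

View pics/c14.png

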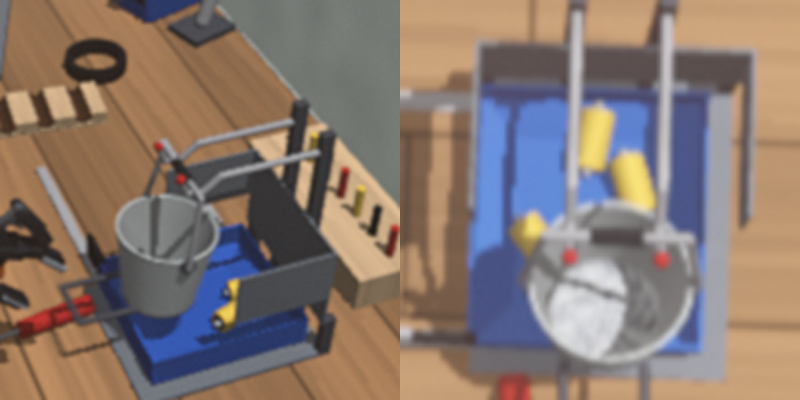

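Picture c14: the pail hangs empty and upright, and three yellow rollers lie in the tray. The dark upright plate at crop (95,250), side-camera px ≈(323,262), is the tray tab. Measuring it next.

```bash
cat > tab.py <<'E'
from h import *
np.set_printoptions(precision=4,suppress=True)
for n in('side','top'):
    im,d,K,T=shot(n,'tab_'+n);P=cloud(d,K,T)
    k=(P[...,0]>.43)&(P[...,0]<.53)&(P[...,1]>-.06)&(P[...,1]<.09)&(P[...,2]>.03)&(P[...,2]<.075)&(im.max(2)<75)
    q=P[k];print(n,len(q))
    if len(q):print(np.percentile(q,[0,5,50,95,100],axis=0))
    b=cv2.inRange(cv2.cvtColor(im,cv2.COLOR_RGB2HSV),(105,120,40),(125,255,255))>0
    k=b&(P[...,0]>.42)&(P[...,0]<.8)&(abs(P[...,1]+.12)<.15)&(P[...,2]>.04)&(P[...,2]<.058);q=P[k];print('tray top',np.percentile(q,[1,99],axis=0))
E
python3 tab.py; python3 g.py .40 0 .22 0 0
```

```text
side 73
[[ 0.5118 -0.0373  0.0301]
 [ 0.5126 -0.0303  0.032 ]
 [ 0.5147 -0.0111  0.0506]
 [ 0.5204  0.0114  0.0582]
 [ 0.5219  0.0192  0.0598]]
tray top [[ 0.5118 -0.2027  0.0402]
 [ 0.7124 -0.0218  0.0518]]
top 3
[[ 0.5149 -0.0209  0.0511]
 [ 0.5149 -0.0209  0.0513]
 [ 0.5151 -0.0209  0.0525]
 [ 0.5175 -0.0185  0.053 ]
 [ 0.5178 -0.0182  0.0531]]
tray top [[ 0.5138 -0.195   0.0428]
 [ 0.604  -0.0196  0.052 ]]
t 38.03 pos [ 0.3892 -0.1507  0.184 ] F [-0.849   0.2286 -0.3028] open 0.0513 q [-0.9259 -1.0103  2.5833  0.673   1.1453 -1.0792]
turn [ 0.7767 -0.0134  0.0017] rows 7.062216096218404
then shift cm [15.0734  1.0814 -3.6   ] rows 4.4385712391447765
```

Call:
jog_arm --pt "0.078 0 0 0 0 0 0.4" --pt "0.1 0 0 0 0 0 0.4" --pt "0.1 0 0 0 0 0 0.4" --pt "0.1 0 0 0 0 0 0.4" --pt "0.1 0 0 0 0 0 0.4" --pt "0.1 0 0 0 0 0 0.4" --pt "0.1 0 0 0 0 0 0.4" --pt "0.1 0 0 0 0 0 0.4"

```text
t: 38.7
tool_pos: [0.3899, -0.1505, 0.1846]
tool_rot: [-2.205, -2.222, -0.006]
contact_force: [-0.2, -0.0, 0.2]
opening: 0.034
```

```bash
python3 g.py .39 .005 .16 -0.5
```

```text
t 38.7 pos [ 0.3899 -0.1505  0.1846] F [-0.1924 -0.004   0.2488] open 0.034 q [-0.5507 -0.4246  2.1431  0.0061  1.4328 -0.5593]
turn [-0.005  -0.0102  0.0165] rows 0.18234813253126325
then shift cm [15.5517 -0.1275  2.4649] rows 4.49895404146214
```

Call:
jog_arm --pt "-0.005 -0.01 0.016 1.5 0 0 0.4" --pt "0 0 0 3 0 0 0.4" --pt "0 0 0 3.5 0 0 0.4" --pt "0 0 0 3.5 0 0.5 0.4" --pt "0 0 0 3 0 1 0.4" --pt "0 0 0 1.05 2 1 0.4" --pt "0 0 0 0 3.5 1 0.4" --pt "0 0 0 0 3.5 1 0.4" --pt "0 0 0 0 2.5 1 0.4" --pt "0 0 0 0 1 1 0.4" --pt "0 0 0 0 0 0 0.4" --pt "0 0 0 0 0 0 0.4"

```text
t: 39.7
tool_pos: [0.5151, 0.004, 0.1189]
tool_rot: [-2.231, -2.211, -0.003]
contact_force: [-0.6, -0.6, -0.0]
opening: 0.034
```

```bash
cat > tab2.py <<'E'
from h import *
np.set_printoptions(precision=4,suppress=True)
im,d,K,T=shot('wrist','tabw');P=cloud(d,K,T)
k=(P[...,0]>.49)&(P[...,0]<.54)&(P[...,1]>-.03)&(P[...,1]<.05)&(P[...,2]>.047)&(P[...,2]<.07)
q=P[k];print(len(q));
if len(q):print(np.percentile(q,[1,10,50,90,99],axis=0))
E
python3 tab2.py; python3 g.py .516 .005 .052 -0.5
```

```text
1169
[[ 0.515  -0.0248  0.0471]
 [ 0.5157 -0.0205  0.0497]
 [ 0.5192 -0.0003  0.0548]
 [ 0.5228  0.0207  0.0558]
 [ 0.536   0.0239  0.0564]]
t 39.75 pos [0.515  0.0038 0.1196] F [ 0.0673 -0.3396  0.5874] open 0.0341 q [-0.1382 -0.0899  1.986   0.0021  1.2434 -0.1297]
turn [ 0.0024 -0.0017 -0.0005] rows 0.02678778397886528
then shift cm [0.1209 0.0951 6.7603] rows 1.932023309028176
```

Call:
jog_arm --pt "0 0 0 0.1 0.4 2 0.4" --pt "0 0 0 0 0 2.5 0.4" --pt "0 0 0 0 0 1.5 0.4" --pt "0 0 0 0 0 0.7 0.4" --pt "0 0 0 0 0 0 0" --pt "0 0 0 0 0 0 0" --pt "0 0 0 0 0 0 0" --pt "0 0 0 0 0 0 0" --grip_force 60

```text
t: 40.42
tool_pos: [0.5187, 0.0042, 0.0539]
tool_rot: [-2.232, -2.21, -0.002]
contact_force: [-6.6, 0.4, 2.3]
opening: 0.007
```

Call:
jog_arm --pt "0 0 0 0.5 0 0 0" --pt "0 0 0 1 0 0 0" --pt "0 0 0 1.5 0 0 0" --pt "0 0 0 1.5 0 0 0" --pt "0 0 0 1.5 0 0 0" --pt "0 0 0 0 0 0 0"

```text
t: 40.92
tool_pos: [0.5192, 0.0657, 0.0539]
tool_rot: [-2.23, -2.211, -0.003]
contact_force: [-5.7, 3.9, 1.0]
opening: 0.007
```

Call:
jog_arm --pt "0 0 0 0.7 0 0 0" --pt "0 0 0 1.3 0 0 0" --pt "0 0 0 1.8 0 0 0" --pt "0 0 0 2 0 0 0" --pt "0 0 0 2 0 0 0" --pt "0 0 0 2 0 0 0" --pt "0 0 0 2 0 0 0" --pt "0 0 0 1.8 0 0 0" --pt "0 0 0 1.5 0 0 0" --pt "0 0 0 1 0 0 0" --pt "0 0 0 0.8 0 0 0" --pt "0 0 0 0 0 0 0"

```text
t: 41.92
tool_pos: [0.5205, 0.2341, 0.054]
tool_rot: [-2.231, -2.211, -0.001]
contact_force: [-7.5, 1.0, 0.6]
opening: 0.0072
```

Call:
jog_arm --pt "0 0 0 0 0 0 0" --pt "0 0 0 0 0 0 0.2" --pt "0 0 0 0 0 0 0.5" --pt "0 0 0 0 0 0 0.5" --pt "0 0 0 0 0 0 0.5" --pt "0 0 0 0 0 -3 0.6" --pt "0 0 0 0 0 -3 0.8" --pt "0 0 0 0 0 -3.5 1" --pt "0 0 0 0 0 -3.5 1" --pt "0 0 0 0 0 -3.5 1" --pt "0 0 0 0 0 -3.5 1" --pt "0 0 0 0 0 0 1"

```text
t: 42.92
tool_pos: [0.5254, 0.2338, 0.2637]
tool_rot: [2.227, 2.203, 0.028]
contact_force: [0.1, 1.0, 2.1]
opening: 0.0853
```

```bash
python3 y.py 15 top; python3 arm.py 6|head -5; python3 g.py .45 .25 .3 0; python3 tab.py; python3 - <<'E'
import cv2,numpy as np
b=cv2.imread('pics/top15.png')[150:290,160:400]
cv2.imwrite('pics/c15.png',cv2.resize(b,(800,467),interpolation=cv2.INTER_CUBIC))
E
```

```text
top [292.923 118.538] 13 [0.854 0.06  0.087]
top [336.375 120.   ] 8 [ 0.854 -0.059  0.077]
top [270.897 185.91 ] 78 [0.673 0.12  0.039]
top [279.946 197.514] 37 [0.643 0.093 0.037]
top [284.714 196.643] 14 [0.645 0.079 0.036]
top [258.778 212.   ] 18 [0.6   0.152 0.037]
top [254.977 214.591] 44 [0.591 0.162 0.037]
top [243.375 301.25 ] 16 [0.349 0.185 0.039]
bail top corner [ 0.6106 -0.1586  0.2672] 0.27107980091472816
0.24 [ 0.5706 -0.1752  0.2405]
0.25 [ 0.5702 -0.1686  0.2506]
0.26 [ 0.5762 -0.1672  0.2566]
0.27 [ 0.5531 -0.158   0.2711]
t 43.02 pos [0.5228 0.233  0.2564] F [-0.069  -0.5734 -1.0712] open 0.0853 q [ 0.2891 -0.0798  1.739   0.0004  1.4728  0.2997]
turn [ 0.009  -0.0031 -0.0107] rows 0.13018471209181046
then shift cm [ 1.7011 -7.2814 -4.3615] rows 2.4732782278335397
side 20
[[0.5123 0.0371 0.0309]
 [0.5132 0.0376 0.0314]
 [0.5145 0.0646 0.0377]
 [0.5152 0.0899 0.0416]
 [0.5155 0.09   0.0431]]
tray top [[0.5185 0.0267 0.0403]
 [0.5867 0.03   0.0499]]
top 0Traceback (most recent call last):
  File "tab.py", line 9, in <module>
    k=b&(P[...,0]>.42)&(P[...,0]<.8)&(abs
[... 168 characters left out ...]
                                                       ~~~~~~~~~~~~~^^^^^^^^^^^^^^^^^
    return _quantile_unchecked(
        a, q, axis, out, overwrite_input, method, keepdims, weights)
    return _ureduce(a,
                    func=_quantile_ureduce_func,
    ...<5 lines>...
                    overwrite_input=overwrite_input,
                    method=method)
    r = func(a, **kwargs)
    result = _quantile(arr,
                       quantiles=q,
    ...<2 lines>...
                       out=out,
                       weights=wgt)
    slices_having_nans = np.isnan(arr[-1, ...])
                                  ~~~^^^^^^^^^
IndexError: index -1 is out of bounds for axis 0 with size 0
```

View pics/c15.png

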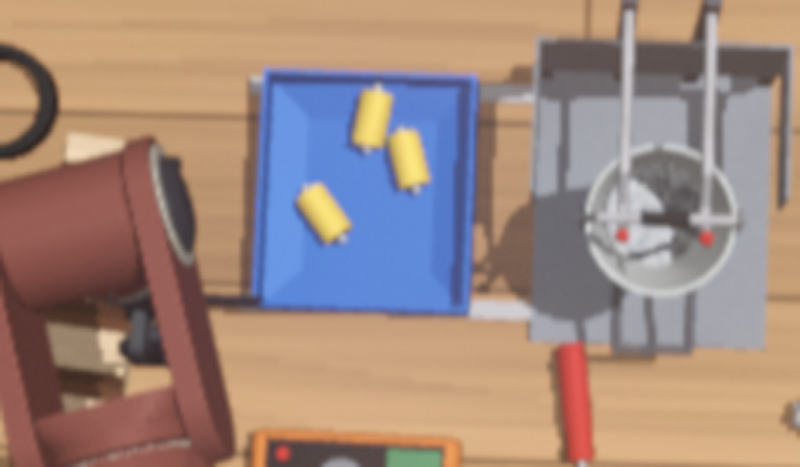

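Picture c15: the tray is out about 230 mm with three rollers in it, and the pail hangs empty and upright. Next I'll measure the grooves and rollers with the wrist camera.

Call:
jog_arm --pt "0 0 0 1 0 -1 1" --pt "0 0 0 2.5 0 -1.5 1" --pt "0 0 0 3 0 -1.8 1" --pt "0 0 0 3 0.3 0 1" --pt "0 0 0 2.5 0.4 0 1" --pt "0 0 0 1 0 0 1" --pt "0 0 0 0 0 0 1" --pt "0 0 0 0 0 0 1"

```text
t: 43.78
tool_pos: [0.5291, 0.3626, 0.295]
tool_rot: [2.231, 2.21, 0.001]
contact_force: [1.1, -0.2, 0.3]
opening: 0.0852
```

```bash
cat > board.py <<'E'
from h import *
np.set_printoptions(precision=4,suppress=True)
im,d,K,T=shot('wrist','board');np.savez('board.npz',im=im,d=d,K=K,T=T);P=cloud(d,K,T)
reg=(P[...,0]>.38)&(P[...,0]<.70)&(P[...,1]>.26)&(P[...,1]<.46)
top=reg&(abs(P[...,2]-.022)<.004);q=P[top]
m=top.astype('u1');n,l,st,ce=cv2.connectedComponentsWithStats(m)
print(len(q),ctrl.get_obs()['tool_pos'])
for i in range(1,n):
    if st[i,4]>300:
        r=P[l==i];rc=cv2.minAreaRect(r[:,:2].astype('f4'));print(st[i,4],r[:,:2].mean(0),rc,np.median(r[:,2]))
rc=cv2.minAreaRect(q[:,:2].astype('f4'));print('board',rc)
print('bench z',np.nanmedian(P[400:420,300:340,2]))
E
python3 board.py
```

```text
10750 [0.5293 0.362  0.2953]
991 [0.6604 0.4217] ((0.6640530228614807, 0.4223131239414215), (0.03384731709957123, 0.08522346615791321), 41.03581237792969) 0.0239614515441246
1556 [0.428  0.3687] ((0.42817386984825134, 0.3673000633716583), (0.0803593248128891, 0.02779405750334263), 83.4127426147461) 0.021146936295055763
2283 [0.4785 0.3627] ((0.47844913601875305, 0.36121731996536255), (0.08035561442375183, 0.04317045584321022), 83.5068588256836) 0.021042401343149275
2240 [0.5357 0.3559] ((0.5355932712554932, 0.3542877733707428), (0.08048078417778015, 0.04271255061030388), 82.9813003540039) 0.02103247212312437
2206 [0.5928 0.3489] ((0.5924914479255676, 0.3474234342575073), (0.08063025027513504, 0.04251852259039879), 83.15418243408203) 0.021014387231540366
1468 [0.6435 0.3428] ((0.6432027220726013, 0.34144699573516846), (0.08031406253576279, 0.02785368263721466), 83.3471908569336) 0.021022878142381463
board ((0.5577643513679504, 0.39091238379478455), (0.15919004380702972, 0.27984675765037537), 83.4127426147461)
bench z 0.016977943367462583
```

Call:
jog_arm --pt "0 0 0 -1.2 1 0 0.6" --pt "0 0 0 -3 2 0 0.6" --pt "0 0 0 -3.3 2 0 0.6" --pt "0 0 0 -3.5 2 0 0.6" --pt "0 0 0 -3.5 2 0 0.6" --pt "0 0 0 -3.5 1 0 0.6" --pt "0 0 0 -2.2 0 0 0.6" --pt "0 0 0 -1 0 0 0.6" --pt "0 0 0 0 0 0 0.6" --pt "0 0 0 0 0 0 0.6"

```text
t: 44.67
tool_pos: [0.6273, 0.149, 0.2966]
tool_rot: [2.234, 2.207, 0.006]
contact_force: [0.1, 0.4, -0.2]
opening: 0.0513
```

```bash
cat > rol.py <<'E'
from h import *
import sys
np.set_printoptions(precision=4,suppress=True)
def rollers(tag,lim=None):
    im,d,K,T=shot('wrist',tag);P=cloud(d,K,T)
    y=cv2.inRange(cv2.cvtColor(im,cv2.COLOR_RGB2HSV),(18,120,60),(36,255,255));y=cv2.morphologyEx(y,cv2.MORPH_OPEN,np.ones((3,3)))
    n,l,st,ce=cv2.connectedComponentsWithStats(y);out=[]
    for i in range(1,n):
        if st[i,4]<250:continue
        q=P[l==i];q=q[~np.isnan(q[:,0])];zt=np.percentile(q[:,2],92)
        q=q[q[:,2]>zt-.012]; xy=q[:,:2]
        rc=cv2.minAreaRect(xy.astype('f4'));(w,h),a=rc[1],rc[2]
        a=a if w>h else a+90
        # ridge: highest points
        r=q[q[:,2]>zt-.003];
        print('px',ce[i],st[i,4],'c',np.round(rc[0],4),'ridge',r.mean(0),'size',np.round(sorted(rc[1]),3),'axis deg',round(a%180,1),'ztop',round(zt,4))
if __name__=='__main__':
    o=ctrl.get_obs();print(o['tool_pos']);rollers(sys.argv[1])
E
python3 rol.py r1
```

```text
[0.6273 0.149  0.2966]
px [294.7644 196.2254] 883 c [0.597  0.1587] ridge [0.5975 0.1588 0.0383] size [0.025 0.045] axis deg 38.0 ztop 0.0395
px [351.3827 239.7209] 1641 c [0.6598 0.1064] ridge [0.6768 0.114  0.0409] size [0.045 0.091] axis deg 38.5 ztop 0.042
px [531.7906 287.5296] 406 c [0.8594 0.061 ] ridge [0.8595 0.0611 0.0939] size [0.012 0.012] axis deg 166.5 ztop 0.0944
```

View pics/r1.png

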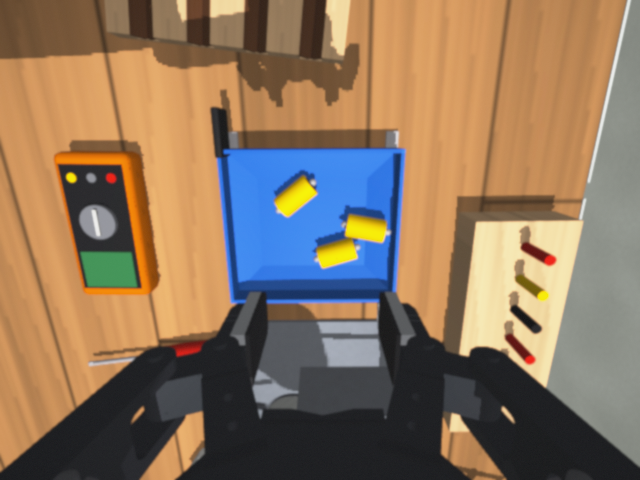

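Picture r1 (view 15): the three rollers at (295,196), (366,228) and (337,252) in the tray, none elsewhere. I'll pick the isolated one at (295,196) first.

```bash
python3 g.py .597 .1587 .036 -52
```

```text
t 44.72 pos [0.6272 0.1499 0.2966] F [ 0.5336  0.1632 -0.3249] open 0.0514 q [0.1186 0.0749 1.5179 0.0017 1.545  0.129 ]
turn [ 0.0024 -0.0036  0.8972] rows 8.156159449598524
then shift cm [-1.8389 -2.5523 26.0603] rows 7.49984591398253
```

Call:
jog_arm --pt "0 0 0.1 0 0 1.5 0.55" --pt "0 0 0.1 0 0 2 0.55" --pt "0 0 0.1 0 0 2 0.55" --pt "0 0 0.1 0 0 2 0.55" --pt "0 0 0.1 0 0 2 0.55" --pt "0 0 0.1 0 0 2 0.55" --pt "0 0 0.1 0 0 1.5 0.55" --pt "0 0 0.1 0 0 1 0.55" --pt "0 0 0.097 0 0 0 0.55" --pt "0 0 0 -1.84 -2.55 2 0.55" --pt "0 0 0 0 0 0 0.55"

```text
t: 45.63
tool_pos: [0.5902, 0.1608, 0.1297]
tool_rot: [-2.965, -1.027, 0.015]
contact_force: [-0.9, 0.7, -2.3]
opening: 0.047
```

```bash
python3 g.py .597 .1587 .036 -52
```

```text
t 45.63 pos [0.5902 0.1608 0.1297] F [-0.9139  0.6611 -2.2642] open 0.047 q [0.1434 0.1321 1.742  0.0023 1.2774 1.0466]
turn [-0.0069  0.0075  0.0037] rows 0.098758449866703
then shift cm [0.4091 0.5848 9.3704] rows 2.6850100676510773
```

Call:
jog_arm --pt "0 0 0 0 0 1 0.55" --pt "0 0 0 0 0 2 0.55" --pt "0 0 0 0 0 0 0.55" --pt "0 0 0 0 0 0 0.55"

```text
t: 45.97
tool_pos: [0.5978, 0.1593, 0.1057]
tool_rot: [-2.969, -1.025, -0.004]
contact_force: [0.6, 0.0, 0.1]
opening: 0.047
```

```bash
python3 g.py .597 .1587 .036 -52
```

```text
t 45.97 pos [0.5978 0.1593 0.1057] F [0.5839 0.0388 0.1185] open 0.047 q [0.1398 0.168  1.7456 0.0011 1.2257 1.0457]
turn [ 0.0002 -0.0025  0.0013] rows 0.02578243348521157
then shift cm [-0.0976 -0.0001  6.9742] rows 1.9928125903491947
```

Call:
jog_arm --pt "0 0 0 0 0 2.5 0.55" --pt "0 0 0 0 0 2.5 0.55" --pt "0 0 0 0 0 1.5 0.55" --pt "0 0 0 0 0 0.5 0.55" --pt "0 0 0 0 0 0 0.55" --pt "0 0 0 0 0 0 0" --pt "0 0 0 0 0 0 0" --pt "0 0 0 0 0 0 0" --pt "0 0 0 0 0 0 0" --pt "0 0 0 0 0 0 0" --grip_force 40

```text
t: 46.8
tool_pos: [0.5999, 0.159, 0.0387]
tool_rot: [2.97, 1.023, 0.012]
contact_force: [-0.1, 0.3, 6.8]
opening: 0.0265
```

Call:
jog_arm --pt "0 0 0 0 0 -1 0" --pt "0 0 0 0 0 -3 0" --pt "0 0 0 0 0 -3.5 0" --pt "0 0 0 0 0 -3 0" --pt "0 0 0 0 0 -1 0" --pt "0 0 0 0 0 0 0"

```text
t: 47.3
tool_pos: [0.5999, 0.1589, 0.1559]
tool_rot: [2.969, 1.023, 0.017]
contact_force: [0.2, 0.3, -0.2]
opening: 0.0262
```

```bash
python3 g.py .4494 .3648 .15 -6.8
```

```text
t 47.3 pos [0.5999 0.1589 0.1559] F [ 0.1788  0.3496 -0.1796] open 0.0262 q [0.1387 0.1128 1.7162 0.001  1.3017 1.0457]
turn [ 0.0083 -0.0076 -0.7886] rows 7.169739266925348
then shift cm [ 18.6605 -17.3779   0.594 ] rows 7.287441662714635
```

Call:
jog_arm --pt "0.008 -0.008 -0.1 0 0 0 0" --pt "0 0 -0.1 0 0 0 0" --pt "0 0 -0.1 0 0 0 0" --pt "0 0 -0.1 0 0 0 0" --pt "0 0 -0.1 0 0 0 0" --pt "0 0 -0.1 0 0 0 0" --pt "0 0 -0.1 0 0 0 0" --pt "0 0 -0.089 0 0 0 0"

```text
t: 47.97
tool_pos: [0.5961, 0.1583, 0.1482]
tool_rot: [-2.337, -2.085, 0.013]
contact_force: [-0.4, -0.8, -0.2]
opening: 0.0265
```

Call:
jog_arm --pt "0 0 0 1.2 -1.1 0 0" --pt "0 0 0 2.3 -2.1 0 0" --pt "0 0 0 2.5 -2.3 0 0" --pt "0 0 0 2.5 -2.3 0 0" --pt "0 0 0 2.5 -2.3 0 0" --pt "0 0 0 2.5 -2.3 0 0" --pt "0 0 0 2.5 -2.3 0 0" --pt "0 0 0 1.8 -1.7 1 0" --pt "0 0 0 0.86 -0.98 2 0" --pt "0 0 0 0 0 2 0" --pt "0 0 0 0 0 0 0" --pt "0 0 0 0 0 0 0"

```text
t: 48.97
tool_pos: [0.4444, 0.3638, 0.1002]
tool_rot: [-2.343, -2.081, 0.016]
contact_force: [-0.4, -0.3, 0.7]
opening: 0.0266
```

```bash
python3 g.py .4494 .3648 .048 -6.8
```

```text
t 48.97 pos [0.4444 0.3638 0.1002] F [-0.3835 -0.3328  0.7488] open 0.0266 q [0.5537 0.0835 1.8487 0.0065 1.2208 0.6701]
turn [-0.0128  0.0024  0.    ] rows 0.11797946011441968
then shift cm [0.1606 0.4871 5.2223] rows 1.4992573169963244
```

Call:
jog_arm --pt "-0.013 0.002 0 0.16 0.49 1 0" --pt "0 0 0 0 0 2 0" --pt "0 0 0 0 0 1.5 0" --pt "0 0 0 0 0 0.7 0" --pt "0 0 0 0 0 0 0" --pt "0 0 0 0 0 0 0"

```text
t: 49.47
tool_pos: [0.4525, 0.3656, 0.0516]
tool_rot: [2.349, 2.084, 0.01]
contact_force: [0.8, 0.6, 0.7]
opening: 0.0263
```

```bash
python3 g.py .4494 .3648 .045 -6.8
```

```text
t 49.47 pos [0.4525 0.3656 0.0516] F [0.8365 0.6292 0.6966] open 0.0263 q [ 0.5519  0.1573  1.8607 -0.0005  1.1172  0.6714]
turn [ 0.0053 -0.0036 -0.0006] rows 0.05853493220427184
then shift cm [-0.1174 -0.2953  0.6618] rows 0.2097468660614825
```

Call:
jog_arm --pt "0 0 0 -0.1 -0.2 0.3 0" --pt "0 0 0 0 0 0 0" --pt "0 0 0 0 0 0 0" --pt "0 0 0 0 0 0 0"

```text
t: 49.8
tool_pos: [0.4503, 0.3651, 0.0487]
tool_rot: [2.348, 2.085, 0.011]
contact_force: [-1.2, 1.0, -0.5]
opening: 0.0264
```

Call:
jog_arm --pt "0 0 0 0 0 0.3 0" --pt "0 0 0 0 0 0 0" --pt "0 0 0 0 0 0 0"

```text
t: 50.05
tool_pos: [0.4498, 0.3648, 0.0447]
tool_rot: [2.348, 2.085, 0.008]
contact_force: [0.6, 0.3, -0.4]
opening: 0.0263
```

```bash
python3 g.py .4494 .3648 .045 -6.8
```

```text
t 50.05 pos [0.4498 0.3648 0.0447] F [ 0.638   0.2598 -0.3663] open 0.0263 q [ 0.5532  0.1625  1.8684 -0.0005  1.1052  0.6718]
turn [ 0.0046 -0.0031  0.0003] rows 0.0501967901579692
then shift cm [-0.0093 -0.0372 -0.0269] rows 0.01338360093412975
```

Call:
jog_arm --pt "0 0 0 0 0 0.2 0" --pt "0 0 0 0 0 0 0" --pt "0 0 0 0 0 0 0"

```text
t: 50.3
tool_pos: [0.4502, 0.3651, 0.044]
tool_rot: [2.348, 2.085, 0.009]
contact_force: [-1.3, -1.4, 4.8]
opening: 0.0267
```

Call:
jog_arm --pt "0 0 0 0 0 0.2 0" --pt "0 0 0 0 0 0 0" --pt "0 0 0 0 0 0 0"

```text
t: 50.55
tool_pos: [0.4503, 0.3652, 0.0439]
tool_rot: [2.347, 2.086, 0.007]
contact_force: [-6.5, -4.3, 16.9]
opening: 0.0263
```

Call:
jog_arm --pt "0 0 0 0 0 -0.3 0" --pt "0 0 0 0 0 0 0.36" --pt "0 0 0 0 0 0 0.45" --pt "0 0 0 0 0 0 0.5" --pt "0 0 0 0 0 0 0.5" --pt "0 0 0 0 0 -1 0.5" --pt "0 0 0 0 0 -3 0.5" --pt "0 0 0 0 0 -3.5 0.5" --pt "0 0 0 0 0 -3.5 0.5" --pt "0 0 0 0 0 -3.5 0.5" --pt "0 0 0 0 0 -3.5 0.5"

```text
t: 51.47
tool_pos: [0.4487, 0.3643, 0.2263]
tool_rot: [2.348, 2.085, 0.01]
contact_force: [0.1, 0.1, 0.7]
opening: 0.0423
```

```bash
python3 g.py .64 .16 .27 -6.8
```

```text
t 51.47 pos [0.4487 0.3643 0.2263] F [0.1176 0.1209 0.7021] open 0.0423 q [ 0.5534 -0.0443  1.7557 -0.0005  1.4238  0.6718]
turn [ 0.0053 -0.0036  0.0003] rows 0.05856112792109584
then shift cm [-18.0191  21.4092  -4.3738] rows 8.09216859661499
```

Call:
jog_arm --pt "0 0 0 -1.2 1.4 -0.5 0.5" --pt "0 0 0 -2.3 2.7 -1 0.5" --pt "0 0 0 -2.3 2.7 -1 0.5" --pt "0 0 0 -2.3 2.8 -1 0.5" --pt "0 0 0 -2.3 2.8 -0.5 0.5" --pt "0 0 0 -2.3 2.8 -0.3 0.5" --pt "0 0 0 -2.3 2.7 0 0.5" --pt "0 0 0 -2 2.3 0 0.5" --pt "0 0 0 -1 1.2 0 0.5" --pt "0 0 0 0 0 0 0.5" --pt "0 0 0 0 0 0 0.5" --pt "0 0 0 0 0 0 0.5"

```text
t: 52.47
tool_pos: [0.6393, 0.1613, 0.2675]
tool_rot: [2.348, 2.087, 0.009]
contact_force: [-0.2, -0.4, 0.0]
opening: 0.0427
```

```bash
cat > rol2.py <<'E'
from h import *
import sys
np.set_printoptions(precision=4,suppress=True)
im,d,K,T=shot('wrist',sys.argv[1]);P=cloud(d,K,T);print(ctrl.get_obs()['tool_pos'])
y=cv2.inRange(cv2.cvtColor(im,cv2.COLOR_RGB2HSV),(18,120,60),(36,255,255))>0
z=P[...,2]
# tops of rollers: high part only -> ridges separate
m=(y&(z>.0335)&(z<.08)).astype('u1');n,l,st,ce=cv2.connectedComponentsWithStats(m)
for i in range(1,n):
    if st[i,4]<60:continue
    q=P[l==i];c=q.mean(0);rc=cv2.minAreaRect(q[:,:2].astype('f4'));(w,h),a=rc[1],rc[2];a=a if w>h else a+90
    print('px',ce[i],st[i,4],'mean',c,'rect',np.round(rc[0],4),np.round(sorted(rc[1]),3),'axis',round(a%180,1),'ztop',round(np.percentile(q[:,2],90),4))
E
python3 rol2.py r2
```

```text
[0.6392 0.1616 0.2675]
px [87.4011 23.3001] 1406 mean [0.452  0.3567 0.0404] rect [0.4495 0.3579] [0.026 0.038] axis 83.2 ztop 0.0433
px [ 48.92  222.224] 125 mean [0.3497 0.1836 0.0368] rect [0.3494 0.1835] [0.013 0.013] axis 85.4 ztop 0.0379
px [361.8489 243.534 ] 867 mean [0.6787 0.1212 0.0394] rect [0.6776 0.1201] [0.025 0.045] axis 171.0 ztop 0.0427
px [334.2575 273.165 ] 703 mean [0.6453 0.0894 0.0374] rect [0.6453 0.088 ] [0.022 0.045] axis 17.1 ztop 0.0393
px [539.3849 284.1865] 252 mean [0.8567 0.0636 0.0653] rect [0.857  0.0632] [0.006 0.012] axis 50.7 ztop 0.0775
px [532.3547 377.7094] 234 mean [ 0.8581 -0.0555  0.0641] rect [ 0.8641 -0.0649] [0.012 0.029] axis 127.1 ztop 0.0766
```

```bash
python3 g.py .6396 .0868 .1 -73
```

```text
t 52.52 pos [0.6392 0.1616 0.2675] F [-0.3393  0.651  -0.1598] open 0.0428 q [0.1339 0.1211 1.5166 0.0025 1.4986 0.2505]
turn [ 0.0019 -0.0059  1.1572] rows 10.520594717207413
then shift cm [-2.1451  7.1649 16.7541] rows 5.24218639260804
```

Call:
jog_arm --pt "0 0 0.105 0 0 0.5 0.55" --pt "0 0 0.105 0 0 1 0.55" --pt "0 0 0.105 0 0 1 0.55" --pt "0 0 0.105 0 0 1 0.55" --pt "0 0 0.105 0 0 1 0.55" --pt "0 0 0.105 0 0 1 0.55" --pt "0 0 0.105 0 0 1 0.55" --pt "0 0 0.105 0 0 1 0.55" --pt "0 0 0.105 0 0 1 0.55" --pt "0 0 0.105 0 0 1 0.55" --pt "0 0 0.107 0 0 0 0.55" --pt "0 0 0 0 0 0 0.55"

```text
t: 53.52
tool_pos: [0.6391, 0.162, 0.1715]
tool_rot: [-3.105, -0.463, -0.006]
contact_force: [0.6, 0.5, -0.2]
opening: 0.0465
```

Call:
jog_arm --pt "0 0 0 -0.7 2.4 2.4 0.55" --pt "0 0 0 -0.7 2.4 2.4 0.55" --pt "0 0 0 -0.7 2.3 2.4 0.55" --pt "0 0 0 0 0 0 0.55" --pt "0 0 0 0 0 0 0.55" --pt "0 0 0 0 0 0 0.55"

```text
t: 54.02
tool_pos: [0.642, 0.0877, 0.1015]
tool_rot: [-3.105, -0.465, -0.012]
contact_force: [0.9, 0.5, 1.1]
opening: 0.0469
```

```bash
python3 g.py .6396 .0868 .038 -73; python3 rol2.py r3
```

```text
t 54.02 pos [0.642  0.0877 0.1015] F [0.8547 0.5246 1.1476] open 0.0469 q [0.0197 0.2338 1.6773 0.0033 1.2233 1.2919]
turn [-0.001  -0.0078  0.0008] rows 0.0718545789689843
then shift cm [-0.2565  0.0154  6.3536] rows 1.8167856834729972
[0.6425 0.088  0.1023]
px [289.4664 195.0693] 3621 mean [0.6807 0.1185 0.0397] rect [0.6784 0.1187] [0.026 0.047] axis 171.6 ztop 0.043
px [324.8644 264.8516] 2641 mean [0.6469 0.0878 0.0375] rect [0.6455 0.0872] [0.023 0.046] axis 17.5 ztop 0.0393
```

Call:
jog_arm --pt "0 0 0 -0.25 0 2 0.55" --pt "0 0 0 0 0 2.5 0.55" --pt "0 0 0 0 0 1.3 0.55" --pt "0 0 0 0 0 0.5 0.55" --pt "0 0 0 0 0 0 0.55" --pt "0 0 0 0 0 0 0" --pt "0 0 0 0 0 0 0" --pt "0 0 0 0 0 0 0" --pt "0 0 0 0 0 0 0" --pt "0 0 0 0 0 0 0" --grip_force 40

```text
t: 54.9
tool_pos: [0.6408, 0.0863, 0.0391]
tool_rot: [-3.106, -0.462, -0.014]
contact_force: [0.5, 1.3, 5.3]
opening: 0.0265
```

Call:
jog_arm --pt "0 0 0 0 0 -1 0" --pt "0 0 0 0 0 -3 0" --pt "0 0 0 0 0 -3.5 0" --pt "0 0 0 0 0 -3 0" --pt "0 0 0 0 0 -1 0" --pt "0 0 0 0 0 0 0"

```text
t: 55.4
tool_pos: [0.6411, 0.0858, 0.157]
tool_rot: [-3.107, -0.462, -0.021]
contact_force: [0.1, -0.5, 0.1]
opening: 0.0265
```

```bash
python3 g.py .5063 .3518 .15 -6.8
```

```text
t 55.4 pos [0.6411 0.0858 0.157 ] F [ 0.0838 -0.5142  0.0993] open 0.0265 q [0.0171 0.1694 1.6516 0.0026 1.3075 1.2918]
turn [ 0.0087 -0.011  -1.1567] rows 10.516299952021456
then shift cm [ 24.8174 -16.5324   0.7036] rows 8.522322492149693
```

Call:
jog_arm --pt "0 0 -0.105 0 0 0 0" --pt "0 0 -0.105 0 0 0 0" --pt "0 0 -0.105 0 0 0 0" --pt "0 0 -0.105 0 0 0 0" --pt "0 0 -0.105 0 0 0 0" --pt "0 0 -0.105 0 0 0 0" --pt "0 0 -0.105 0 0 0 0" --pt "0 0 -0.105 0 0 0 0" --pt "0 0 -0.105 0 0 0 0" --pt "0 0 -0.105 0 0 0 0" --pt "0 0 -0.107 0 0 0 0" --pt "0 0 0 0 0 0 0"

```text
t: 56.4
tool_pos: [0.6372, 0.0857, 0.1492]
tool_rot: [-2.346, -2.087, -0.003]
contact_force: [0.4, 0.6, -1.5]
opening: 0.0261
```

Call:
jog_arm --pt "0 0 0 1.2 -0.8 0 0" --pt "0 0 0 2.5 -1.7 0 0" --pt "0 0 0 3 -2 0 0" --pt "0 0 0 3 -2 0 0" --pt "0 0 0 3 -2 0 0" --pt "0 0 0 3 -2 0 0" --pt "0 0 0 3 -2 0 0" --pt "0 0 0 2.8 -1.9 0.5 0" --pt "0 0 0 2.2 -1.4 2 0" --pt "0 0 0 1.25 -0.73 2 0" --pt "0 0 0 0 0 0 0" --pt "0 0 0 0 0 0 0"

```text
t: 57.4
tool_pos: [0.502, 0.3533, 0.1047]
tool_rot: [2.348, 2.086, 0.001]
contact_force: [-1.1, -0.1, 0.2]
opening: 0.0264
```

```bash
python3 g.py .5064 .3531 .049 -6.8
```

```text
t 57.4 pos [0.502  0.3533 0.1047] F [-1.0989 -0.1462  0.1535] open 0.0264 q [ 0.4923  0.1595  1.757  -0.0004  1.2241  0.6103]
turn [ 0.001  -0.0003  0.0008] rows 0.011678724439108923
then shift cm [0.0318 0.4423 5.5743] rows 1.5976981634572274
```

Call:
jog_arm --pt "0 0 0 0 0.44 1.5 0" --pt "0 0 0 0 0 2 0" --pt "0 0 0 0 0 1.3 0" --pt "0 0 0 0 0 0.6 0" --pt "0 0 0 0 0 0 0" --pt "0 0 0 0 0 0 0" --pt "0 0 0 0 0 0 0"

```text
t: 57.98
tool_pos: [0.5099, 0.353, 0.0546]
tool_rot: [2.348, 2.084, 0.012]
contact_force: [-0.4, -0.5, -0.4]
opening: 0.0268
```

```bash
python3 g.py .5064 .3531 .045 -6.8
```

```text
t 57.98 pos [0.5099 0.353  0.0546] F [-0.4073 -0.5413 -0.431 ] open 0.0268 q [ 0.4857  0.234   1.7658 -0.0001  1.1339  0.6047]
turn [ 0.0066 -0.0044 -0.0003] rows 0.07204426130661311
then shift cm [-0.0354 -0.3486  0.9552] rows 0.29069846581615993
```

Call:
jog_arm --pt "0 0 0 0 -0.3 0.5 0" --pt "0 0 0 0 0 0.3 0" --pt "0 0 0 0 0 0 0" --pt "0 0 0 0 0 0 0"

```text
t: 58.32
tool_pos: [0.5058, 0.3532, 0.045]
tool_rot: [2.348, 2.085, 0.008]
contact_force: [-0.0, -0.0, -0.1]
opening: 0.0266
```

Call:
jog_arm --pt "0 0 0 0 0 0.2 0" --pt "0 0 0 0 0 0 0" --pt "0 0 0 0 0 0 0"

```text
t: 58.57
tool_pos: [0.5065, 0.3536, 0.0441]
tool_rot: [2.348, 2.085, 0.01]
contact_force: [-1.8, -0.9, 3.6]
opening: 0.0268
```

```bash
python3 g.py .5064 .3531 .045 -6.8
```

```text
t 58.57 pos [0.5065 0.3536 0.0441] F [-1.7589 -0.8755  3.6295] open 0.0268 q [ 0.489   0.2441  1.7742 -0.      1.1164  0.6073]
turn [ 0.0056 -0.0039  0.0004] rows 0.06236994582745527
then shift cm [-0.0466 -0.0079 -0.0937] rows 0.029991214897335094
```

Call:
jog_arm --pt "0 0 0 0 0 0 0.36" --pt "0 0 0 0 0 0 0.45" --pt "0 0 0 0 0 0 0.5" --pt "0 0 0 0 0 0 0.5" --pt "0 0 0 0 0 -1 0.5" --pt "0 0 0 0 0 -3 0.5" --pt "0 0 0 0 0 -3.5 0.5" --pt "0 0 0 0 0 -3.5 0.5" --pt "0 0 0 0 0 -3 0.5" --pt "0 0 0 0 0 0 0.5"

```text
t: 59.4
tool_pos: [0.509, 0.355, 0.193]
tool_rot: [2.345, 2.083, 0.031]
contact_force: [1.1, 1.4, 0.8]
opening: 0.0428
```

```bash
python3 g.py .679 .119 .11 81; python3 rol2.py r4
```

```text
t 59.4 pos [0.509 0.355 0.193] F [1.1111 1.4257 0.7869] open 0.0428 q [ 0.4891  0.0735  1.6936 -0.0001  1.354   0.6073]
turn [ 0.0224  0.0036 -1.5319] rows 13.927514420081371
then shift cm [-20.479  -20.6458   8.2989] rows 8.640259545792512
[0.5079 0.3542 0.1896]
px [316.0264 227.5779] 1630 mean [0.507  0.3594 0.0403] rect [0.5065 0.3582] [0.026 0.046] axis 83.7 ztop 0.0429
px [248.1825 230.7647] 1611 mean [0.4505 0.3636 0.0404] rect [0.4492 0.3624] [0.026 0.046] axis 83.1 ztop 0.043
```

Call:
jog_arm --pt "0 0 -0.11 0 0 0 0.55" --pt "0 0 -0.11 0 0 0 0.55" --pt "0 0 -0.11 0 0 0 0.55" --pt "0 0 -0.11 0 0 0 0.55" --pt "0 0 -0.11 0 0 0 0.55" --pt "0 0 -0.11 0 0 0 0.55" --pt "0 0 -0.11 0 0 0 0.55" --pt "0 0 -0.11 0 0 0 0.55" --pt "0 0 -0.11 0 0 0 0.55" --pt "0 0 -0.11 0 0 0 0.55" --pt "0 0 -0.11 0 0 0 0.55" --pt "0 0 -0.11 0 0 0 0.55"

```text
t: 60.45
tool_pos: [0.5047, 0.3525, 0.1819]
tool_rot: [0.568, 3.087, 0.003]
contact_force: [-0.3, -0.2, -0.2]
opening: 0.0473
```

Call:
jog_arm --pt "0 0 -0.11 0 0 0 0.55" --pt "0 0 -0.102 0 0 0 0.55" --pt "0 0 0 -1.5 -1.5 0 0.55" --pt "0 0 0 -2.6 -2.6 0 0.55" --pt "0 0 0 -2.7 -2.7 0 0.55" --pt "0 0 0 -2.7 -2.7 0.5 0.55" --pt "0 0 0 -2.7 -2.7 1 0.55" --pt "0 0 0 -2.7 -2.7 1 0.55" --pt "0 0 0 -2.7 -2.7 1.5 0.55" --pt "0 0 0 -1.8 -1.9 2 0.55" --pt "0 0 0 -0.9 -1 2 0.55" --pt "0 0 0 0 0 0 0.55"

```text
t: 61.45
tool_pos: [0.6719, 0.1155, 0.097]
tool_rot: [-0.252, -3.127, -0.002]
contact_force: [-1.4, 0.5, 0.2]
opening: 0.047
```

Call:
jog_arm --pt "0 0 0 0 0 0 0.55" --pt "0 0 0 0 0 0 0.55" --pt "0 0 0 0 0 0 0.55"

```text
t: 61.7
tool_pos: [0.6744, 0.12, 0.105]
tool_rot: [0.244, 3.125, 0.006]
contact_force: [-0.9, 0.4, 0.4]
opening: 0.0472
```

```bash
python3 rol2.py r5; python3 g.py .679 .119 .040 81.5
```

```text
[0.6746 0.1201 0.1052]
px [324.3803 273.599 ] 2940 mean [0.6774 0.1212 0.0394] rect [0.6776 0.1214] [0.026 0.046] axis 168.6 ztop 0.0428
t 61.75 pos [0.6746 0.1201 0.1052] F [0.3911 0.5488 0.7439] open 0.0472 q [ 0.0667  0.3088  1.5798  0.0026  1.2451 -1.3492]
turn [ 0.0042  0.0071 -0.0073] rows 0.10039733709719706
then shift cm [-0.456  -0.0408  6.5247] rows 1.8687968271490534
```

Call:
jog_arm --pt "0 0 0 -0.3 0.1 2 0.55" --pt "0 0 0 0 0 2.5 0.55" --pt "0 0 0 0 0 1.3 0.55" --pt "0 0 0 0 0 0.6 0.55" --pt "0 0 0 0 0 0 0.55" --pt "0 0 0 0 0 0 0" --pt "0 0 0 0 0 0 0" --pt "0 0 0 0 0 0 0" --pt "0 0 0 0 0 0 0" --pt "0 0 0 0 0 0 0" --grip_force 40

```text
t: 62.58
tool_pos: [0.6788, 0.1197, 0.0412]
tool_rot: [0.246, 3.124, 0.006]
contact_force: [1.0, 1.1, 2.4]
opening: 0.0265
```

Call:
jog_arm --pt "0 0 0 0 0 -1 0" --pt "0 0 0 0 0 -3 0" --pt "0 0 0 0 0 -3.5 0" --pt "0 0 0 0 0 -3 0" --pt "0 0 0 0 0 -1 0" --pt "0 0 0 0 0 0 0"

```text
t: 63.08
tool_pos: [0.6795, 0.1193, 0.16]
tool_rot: [0.246, 3.119, 0.007]
contact_force: [1.3, -1.0, -0.4]
opening: 0.0265
```

```bash
python3 g.py .564 .3509 .15 -6.8
```

```text
t 63.08 pos [0.6795 0.1193 0.16  ] F [ 1.2773 -0.9903 -0.3655] open 0.0265 q [ 0.0652  0.2617  1.5394  0.0024  1.3266 -1.3489]
turn [0.0142 0.0063 1.5323] rows 13.930406250274755
then shift cm [ 21.6247 -14.21     0.9978] rows 7.398543858089461
```

Call:
jog_arm --pt "0 0 0.11 0 0 0 0" --pt "0 0 0.11 0 0 0 0" --pt "0 0 0.11 0 0 0 0" --pt "0 0 0.11 0 0 0 0" --pt "0 0 0.11 0 0 0 0" --pt "0 0 0.11 0 0 0 0" --pt "0 0 0.11 0 0 0 0" --pt "0 0 0.11 0 0 0 0" --pt "0 0 0.11 0 0 0 0" --pt "0 0 0.11 0 0 0 0" --pt "0 0 0.11 0 0 0 0" --pt "0 0 0.11 0 0 0 0"

```text
t: 64.08
tool_pos: [0.6755, 0.1191, 0.1514]
tool_rot: [-2.121, -2.316, -0.003]
contact_force: [0.3, 0.2, -0.3]
opening: 0.0267
```

Call:
jog_arm --pt "0 0 0.11 0 0 0 0" --pt "0 0 0.102 0 0 0 0" --pt "0 0 0 1.5 -1 0 0" --pt "0 0 0 2.8 -1.8 0 0" --pt "0 0 0 3 -2 0 0" --pt "0 0 0 3 -2 0 0" --pt "0 0 0 3 -2 0 0" --pt "0 0 0 3 -2 0.5 0" --pt "0 0 0 2.7 -1.7 1 0" --pt "0 0 0 1.6 -1 2 0" --pt "0 0 0 1 -0.7 2 0" --pt "0 0 0 0 0 0 0"

```text
t: 65.08
tool_pos: [0.5559, 0.3515, 0.0924]
tool_rot: [-2.342, -2.09, 0.008]
contact_force: [-1.0, -0.8, -2.7]
opening: 0.0267
```

Call:
jog_arm --pt "0 0 0 0 0 0 0" --pt "0 0 0 0 0 0 0" --pt "0 0 0 0 0 0 0"

```text
t: 65.33
tool_pos: [0.563, 0.3502, 0.1009]
tool_rot: [2.348, 2.084, 0.012]
contact_force: [0.7, -1.3, 0.1]
opening: 0.0264
```

```bash
python3 g.py .564 .3497 .05 -6.8
```

```text
t 65.33 pos [0.563  0.3502 0.1009] F [ 0.7378 -1.3082  0.1481] open 0.0264 q [ 0.4443  0.2665  1.6394 -0.0001  1.2277  0.5633]
turn [ 0.0068 -0.0042 -0.0004] rows 0.07252256869923418
then shift cm [-0.0333  0.1049  5.0892] rows 1.4543973808292747
```

Call:
jog_arm --pt "0 0 0 0 0.1 1.5 0" --pt "0 0 0 0 0 2 0" --pt "0 0 0 0 0 1.2 0" --pt "0 0 0 0 0 0.5 0" --pt "0 0 0 0 0 0 0" --pt "0 0 0 0 0 0 0" --pt "0 0 0 0 0 0 0"

```text
t: 65.92
tool_pos: [0.5635, 0.3508, 0.0482]
tool_rot: [2.348, 2.085, 0.011]
contact_force: [-0.2, -0.5, -0.3]
opening: 0.0264
```

Call:
jog_arm --pt "0 0 0 0 0 0.3 0" --pt "0 0 0 0 0 0 0" --pt "0 0 0 0 0 0 0"

```text
t: 66.17
tool_pos: [0.5636, 0.351, 0.0451]
tool_rot: [2.348, 2.085, 0.011]
contact_force: [0.7, 0.6, 0.8]
opening: 0.0267
```

```bash
python3 g.py .564 .3497 .045 -6.8
```

```text
t 66.17 pos [0.5636 0.351  0.0451] F [0.6734 0.5829 0.8444] open 0.0267 q [0.4449 0.3372 1.6568 0.0003 1.1401 0.5631]
turn [ 0.0061 -0.0042  0.0003] rows 0.06736994422416748
then shift cm [-0.121   0.0569  0.0115] rows 0.03832900442401689
```

Call:
jog_arm --pt "0 0 0 0 0 0.2 0" --pt "0 0 0 0 0 0 0" --pt "0 0 0 0 0 0 0"

```text
t: 66.42
tool_pos: [0.564, 0.351, 0.0443]
tool_rot: [2.347, 2.085, 0.012]
contact_force: [-1.1, -1.7, 6.1]
opening: 0.0265
```

Call:
jog_arm --pt "0 0 0 0 0 0 0.36" --pt "0 0 0 0 0 0 0.45" --pt "0 0 0 0 0 0 0.5" --pt "0 0 0 0 0 0 0.5" --pt "0 0 0 0 0 -1 0.5" --pt "0 0 0 0 0 -3 0.5" --pt "0 0 0 0 0 -3.5 0.5" --pt "0 0 0 0 0 -3.5 0.5" --pt "0 0 0 0 0 -3 0.5" --pt "0 0 0 0 0 0 0.5" --pt "0 0 0 0 0 0 0.5"

```text
t: 67.33
tool_pos: [0.5638, 0.351, 0.1865]
tool_rot: [2.347, 2.084, 0.018]
contact_force: [-0.6, 0.6, -0.2]
opening: 0.0427
```

```bash
python3 rol2.py r6; python3 g.py .5205 .236 .12 -0.5
```

```text
[0.5625 0.3504 0.1836]
px [251.8991 232.0214] 1685 mean [0.5084 0.3592 0.0404] rect [0.507  0.3582] [0.026 0.046] axis 82.8 ztop 0.043
px [321.1323 233.6359] 1678 mean [0.5644 0.351  0.0403] rect [0.5644 0.3498] [0.026 0.046] axis 82.4 ztop 0.043
px [182.6864 235.147 ] 1687 mean [0.4519 0.3633 0.0404] rect [0.4501 0.3624] [0.025 0.046] axis 83.0 ztop 0.043
t 67.38 pos [0.5625 0.3504 0.1836] F [-0.244   0.81   -0.9561] open 0.0426 q [0.4449 0.1848 1.5878 0.0002 1.3616 0.5631]
turn [ 0.0063 -0.0037 -0.1096] rows 0.9982266223919085
then shift cm [-11.4784  -4.1033   6.3623] rows 3.928651147573627
```

Call:
jog_arm --pt "0 0 -0.11 0 0 0 0.4" --pt "0 0 0 -1.5 -0.5 0 0.4" --pt "0 0 0 -3 -1 0 0.4" --pt "0 0 0 -3 -1.2 0.4 0.4" --pt "0 0 0 -2.5 -1 2 0.4" --pt "0 0 0 -1.4 -0.4 2 0.4" --pt "0 0 0 0 0 2 0.4" --pt "0 0 0 0 0 0 0.4" --pt "0 0 0 0 0 0 0.4" --pt "0 0 0 0 0 0 0.4"

```text
t: 68.22
tool_pos: [0.5208, 0.2371, 0.118]
tool_rot: [2.229, 2.212, 0.008]
contact_force: [0.2, 0.4, 0.1]
opening: 0.0341
```

```bash
sed -i 's/>-.03)&(P\[...,1\]<.05)/>.2)\&(P[...,1]<.28)/' tab2.py; python3 tab2.py; python3 g.py .5205 .236 .052 -0.5
```

```text
1172
[[0.5167 0.2057 0.0471]
 [0.5176 0.2094 0.0508]
 [0.521  0.2299 0.0549]
 [0.5247 0.2509 0.0558]
 [0.538  0.2539 0.0565]]
t 68.27 pos [0.5214 0.2374 0.1189] F [-0.8722  0.7387  0.621 ] open 0.0342 q [0.2969 0.0468 1.8529 0.0012 1.2349 0.3042]
turn [ 0.0064 -0.0032  0.0009] rows 0.0656317452548973
then shift cm [-0.1413 -0.092   6.6906] rows 1.9122140077250103
```

Call:
jog_arm --pt "0 0 0 -0.1 0 2 0.4" --pt "0 0 0 0 0 2.5 0.4" --pt "0 0 0 0 0 1.5 0.4" --pt "0 0 0 0 0 0.7 0.4" --pt "0 0 0 0 0 0 0" --pt "0 0 0 0 0 0 0" --pt "0 0 0 0 0 0 0" --pt "0 0 0 0 0 0 0" --grip_force 60

```text
t: 68.93
tool_pos: [0.5205, 0.2365, 0.0522]
tool_rot: [2.23, 2.212, 0.007]
contact_force: [-4.8, 0.1, 0.5]
opening: 0.007
```

Call:
jog_arm --pt "0 0 0 -0.7 0 0 0" --pt "0 0 0 -1.5 0 0 0" --pt "0 0 0 -2 0 0 0" --pt "0 0 0 -2.2 0 0 0" --pt "0 0 0 -2.2 0 0 0" --pt "0 0 0 -2.2 0 0 0" --pt "0 0 0 -2.2 0 0 0" --pt "0 0 0 -2.2 0 0 0" --pt "0 0 0 -2.2 0 0 0" --pt "0 0 0 -2.2 0 0 0" --pt "0 0 0 -1.8 0 0 0" --pt "0 0 0 -1 0 0 0"

```text
t: 69.93
tool_pos: [0.5187, 0.0116, 0.0521]
tool_rot: [-2.231, -2.21, -0.009]
contact_force: [-7.0, 5.6, 5.8]
opening: 0.0069
```

Call:
jog_arm --pt "0 0 0 -0.4 0 0 0" --pt "0 0 0 -0.3 0 0 0" --pt "0 0 0 0 0 0 0" --pt "0 0 0 0 0 0 0"

```text
t: 70.27
tool_pos: [0.5187, 0.005, 0.0521]
tool_rot: [2.231, 2.212, 0.007]
contact_force: [-7.3, 0.1, 6.3]
opening: 0.0066
```

Call:
jog_arm --pt "0 0 0 -0.3 0 0 0" --pt "0 0 0 0 0 0 0" --pt "0 0 0 0 0 0 0"

```text
t: 70.52
tool_pos: [0.5187, 0.0026, 0.0521]
tool_rot: [-2.23, -2.212, -0.008]
contact_force: [-7.9, 3.2, 6.3]
opening: 0.0068
```

Call:
jog_arm --pt "0 0 0 -0.3 0 0 0" --pt "0 0 0 -0.3 0 0 0" --pt "0 0 0 0 0 0 0"

```text
t: 70.77
tool_pos: [0.5186, -0.0033, 0.0521]
tool_rot: [-2.23, -2.212, -0.008]
contact_force: [-8.4, 4.0, 6.6]
opening: 0.0069
```

Call:
jog_arm --pt "0 0 0 -0.3 0 0 0" --pt "0 0 0 0 0 0 0"

```text
t: 70.93
tool_pos: [0.5186, -0.0053, 0.0521]
tool_rot: [-2.229, -2.21, -0.011]
contact_force: [-6.8, 9.0, 7.4]
opening: 0.007
```

Call:
jog_arm --pt "0 0 0 -0.3 0 0 0" --pt "0 0 0 0 0 0 0"

```text
t: 71.1
tool_pos: [0.5185, -0.0055, 0.0521]
tool_rot: [-2.227, -2.206, -0.018]
contact_force: [-6.1, 20.0, 7.6]
opening: 0.007
```

The tray is at its stop. Releasing and lifting clear.

Call:
jog_arm --pt "0 0 0 0.3 0 0 0" --pt "0 0 0 0 0 0 0.2" --pt "0 0 0 0 0 0 0.4" --pt "0 0 0 0 0 0 0.4" --pt "0 0 0 0 0 0 0.4" --pt "0 0 0 0 0 -1 0.4" --pt "0 0 0 0 0 -3 0.4" --pt "0 0 0 0 -1 -3.5 0.4" --pt "0 0 0 1.5 -2 -3 0.4" --pt "0 0 0 2.5 -2 -1 0.4" --pt "0 0 0 2 -1 0 0.4" --pt "0 0 0 0 0 0 0.4"

```text
t: 72.1
tool_pos: [0.4584, 0.0553, 0.1674]
tool_rot: [2.225, 2.212, 0.014]
contact_force: [-0.2, -1.0, -0.4]
opening: 0.034
```

```bash
sed -i 's/^$//' tab.py; python3 tab.py; cat > pailchk.py <<'E'
from h import *
np.set_printoptions(precision=4,suppress=True)
for n in('side','top'):
    im,d,K,T=shot(n,'f_'+n);P=cloud(d,K,T)
    k=(np.hypot(P[...,0]-.575,P[...,1]+.124)<.08)&(P[...,2]>.155)&(P[...,2]<.2);q=P[k]
    # upper rim: fit plane to highest points by angle
    a=np.arctan2(q[:,1]+.124,q[:,0]-.575);pts=[]
    for b in np.linspace(-np.pi,np.pi,25)[:-1]:
        s=q[(abs(a-b)<.13)&(np.hypot(q[:,0]-.575,q[:,1]+.124)>.042)]
        if len(s)>3:pts.append(s[np.argsort(s[:,2])[-3:]].mean(0))
    p=np.array(pts);A=np.c_[p[:,:2],np.ones(len(p))]
    for _ in range(4):
        c=np.linalg.lstsq(A,p[:,2],rcond=None)[0];e=abs(A@c-p[:,2]);kk=e<=max(.004,np.median(e)*2);p=p[kk];A=A[kk]
    print(n,'rim',len(p),p.mean(0),'slope',c[:2],'tilt rad',np.arctan(np.hypot(*c[:2])))
    k=(abs(P[...,0]-.578)<.03)&(abs(P[...,1]+.122)<.014)&(abs(P[...,2]-.255)<.025);q=P[k];print('sleeve',len(q),q.mean(0) if len(q) else'')
E
python3 pailchk.py; python3 y.py 20 top; python3 - <<'E'
import cv2,numpy as np
a=cv2.imread('pics/f_side.png');a=a[120:340,220:480];b=cv2.imread('pics/f_top.png')[140:300,140:500]
cv2.imwrite('pics/fin.png',np.vstack([cv2.resize(a,(354,300)).copy() if 0 else np.pad(cv2.resize(a,(354,300),interpolation=cv2.INTER_CUBIC),((0,0),(0,321),(0,0))),cv2.resize(b,(675,300),interpolation=cv2.INTER_CUBIC)]))
E
```

```text
side 87
[[ 0.5119 -0.0575  0.0321]
 [ 0.513  -0.0483  0.0331]
 [ 0.5151 -0.0261  0.0487]
 [ 0.5261  0.0006  0.0583]
 [ 0.53    0.0118  0.0592]]
tray top [[ 0.5122 -0.2142  0.0402]
 [ 0.7127 -0.0344  0.0518]]
top 4
[[ 0.5149 -0.0321  0.0503]
 [ 0.5149 -0.0316  0.0505]
 [ 0.5152 -0.0279  0.0529]
 [ 0.5152 -0.0241  0.0563]
 [ 0.5152 -0.0237  0.0566]]
tray top [[ 0.5132 -0.2078  0.0407]
 [ 0.7089 -0.0311  0.0555]]
side rim 20 [ 0.5729 -0.1241  0.176 ] slope [ 0.0361 -0.0118] tilt rad 0.03799343458377574
sleeve 38 [ 0.569  -0.1206  0.2564]
top rim 20 [ 0.5756 -0.1203  0.1768] slope [ 0.0296 -0.0011] tilt rad 0.02966072284615371
sleeve 59 [ 0.5701 -0.1219  0.2557]
top [293.  118.5] 14 [0.855 0.06  0.086]
top [336.375 120.   ] 8 [ 0.854 -0.059  0.082]
top [187.758 223.336] 128 [0.561 0.348 0.041]
top [183.752 243.451] 133 [0.504 0.358 0.041]
top [180.955 263.871] 132 [0.447 0.362 0.041]
top [242.667 301.444] 9 [0.349 0.186 0.035]
```

View pics/fin.png

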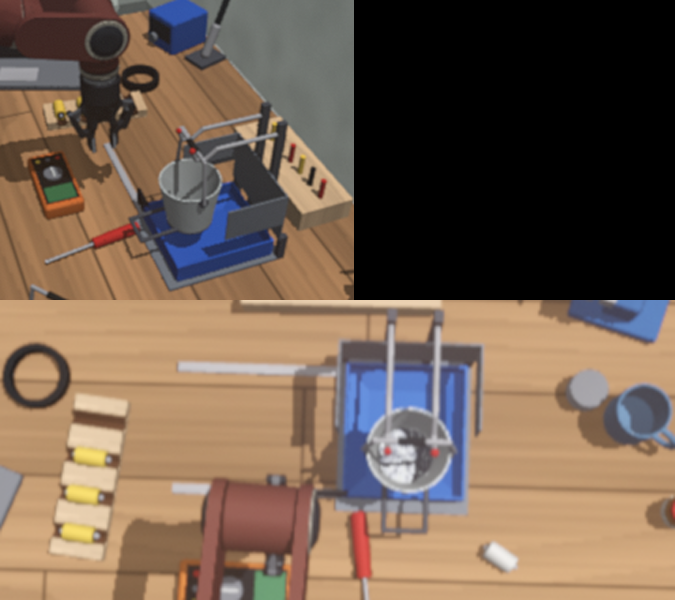

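The final view (16) shows the tray home, the pail hanging empty with about 0.03 rad tilt, and three rollers in grooves 1 to 3. The arm is clear, so I'm handing in.

```bash
python3 -c "
from station import ctrl
print(ctrl.finish_job(), ctrl.get_obs()['t'])"
```

```text
the job is handed in; nothing more can be done
the job is handed in; nothing more can be done
```

The job is handed in at about 72 s of the 210 s allowed. The pail is hanging empty on the hook, the tray is home, and all three rollers are in grooves 1 to 3. No verdict was reported.

**Last checks:**
- **Rollers:** centres are within about 3 mm of the groove seats. Their tops are at 43 mm, so they are fully down, and the axes are within about 1° of the grooves.
- **Tray:** it was pushed to its stop, where the force rose to 20 N.
- **Pail:** tilt is about 0.03–0.04 rad, and the bail is about 9 mm from the seat.
- **Arm:** clear of everything. The tools and look-alikes I could see in the last pictures were where they started; I did not measure them all.

**What did not go smoothly:**
- **Tipping:** the first tip, to about 110°, emptied only one roller. On the second try the bar slipped out of the grip. On later tries the bail rode out of the hook dip twice; I put it back both times, then turned the tool itself about the ear line to drop the other two.
- **Joint limits:** right after I let go of the bar, joints 2 and 3 read at or up to 0.003 rad past their stated limits for a moment. I don't know whether that counts as passing the range.

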